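# Three chocolate balls into the mug

### The arm

A 6-joint arm with a two-finger parallel gripper is mounted at the origin on a cart in front of the work surface, level with it; the furniture and walls round the work are solid. World frame = base frame: x ahead of the robot, y to its left, z up, the work surface at z = 0. Lengths are in m, angles in rad, forces in N, time in s.
With the tool pointing down it reaches from about 0.3 to 0.775 m from the base axis. Payload 14.6 kg.
Tool frame: the origin (TCP) lies at the very end of the fingers, on their centre line; the grasp point (between the pads) lies 19 mm behind it; z points along the fingers, y is the line along which they close (so a half turn about z gives the same grasp; the last joint's range is limited). The gripper opens to 94 mm and grips with 3 to 60 N. Pads are 16 mm wide; open, the fingers measure 119 mm over their backs; the gripper's body (75 mm by 177 mm) begins 78 mm behind the grasp point.
Start: joints at [1.244, 0.3, 1.521, -0, 1.321, -0.067], TCP at [0.141, 0.532, 0.205] pointing down, gripper open.
Joint ranges: [-3.03, 3.03], [-0.79, 2.21], [0.23, 2.52], [-1.04, 4.18], [0, 3.07], [-2.55, 2.55]. Speed limits (rad/s): [2.22, 2.22, 2.57, 3.14, 3.14, 3.14].

### API

Orientations are given as [roll, pitch, yaw] about the fixed x, y, z axes, in that order (R = Rz(yaw) Ry(pitch) Rx(roll)).
In Python, from station import ctrl, cams gives the robot as it stands. The module is installed in compiled form; this text tells all that it offers.
- The arm moves only by the tool arm_command, never from a script. Its argument "plan" is a list that holds one entry, the list of rows, each a list of 7 numbers: the shift along the tool's x, y, z in mm, then the turn, a rotation vector about the tool's x, y, z in rad, then the closure, from -1 (fully open) to 1 (shut). A call has 1 to 12 rows; each row is the pose to reach, as a shift and turn from the pose commanded when the call began, along the tool's axes at that moment; what a row does not reach only later rows make up. A row lasts 1/10 s, in which the tool goes at most 50 mm and 8.59 degrees, less where a joint would pass 70% of its speed; a pose out of reach is approached as far as the arm can. A call with a gripper value outside its range is refused whole. The fingers move at their own pace and stop on an object; "squeeze" is the grip in N (left out, the last holds). Time passes only in rows, so rows that repeat a pose let the fingers close. It gives the time, the measured TCP pose, the force, the opening and the grip force at its end, in the units of the state.
- ctrl.get_obs(): the state, without advancing time (a new reading comes with each control period).
- cams.camera(name): name is "scene" or "side" or "wrist"; returns (picture, depth): 420x560x3 uint8, blue, green, red; 420x560 float32, m along the optical axis (not along the pixel's ray), 0 where there is no reading.
- cams.camera_info(name): a dict with "fx", "fy", "cx", "cy" (pixels), "world_to_cam" (4x4, takes a point from world to camera coordinates). Camera axes: x right, y down, z forward; pixel columns grow to the right and rows downward; lengths in m; the calibration is good to about 2 mm. A picture is of the moment at which its call begins: read the wrist's pose just before it. camera_info takes no time and is no camera call; for the wrist camera it gives the pose at the moment of the call.
- ctrl.hand_in(): hands the job in; it is judged then, once.
The state is a dict: "time_s": time; "qpos": joint angles; "joint_vel": joint speeds; "tau": joint torques, N m; "ee_pos": TCP position; "eef_rot": TCP orientation; "force": force on the tool from outside, world axes, zero at the start; "moment": the same for the moment, N m; "grip_width": finger opening in m; "grip_force": force on a finger pad.
Only numpy, scipy, OpenCV 4.12 (cv2) and the standard library are available. Lean on these libraries where they do the work, as an engineer would, in place of code of your own. Each camera call takes 0.05 s, during which the arm holds its last target. There are 200 camera calls.

### The job

Start a hot chocolate: take the mug with the handle, which is tucked in against the utensil crock, and stand it upright squarely under the spout of the chocolate dispenser, where there is room for a hand only at the mug's handle and none over its rim. Then turn the dispenser's knob exactly three clicks, top blade to the back, so that three chocolate balls drop into the mug, and leave the mug standing there. Do not tip the mug or push the other things about.

Things in the scene. Friction and masses are not known exactly. Their poses are not given: they have to be found in the camera images.
- dispenser: chocolate dispenser, fixed: wood foot, two steel posts, round drum housing (87 mm across), above it a clear upright tube (37 mm wide, top 347 mm high) full of dark balls. Origin on the worktop straight below the spout; x to its back, z up; open to the front (-x). Housing bottom 125 mm, round detent case beside it (y -23 to -47 mm) 131 mm above the worktop
- stop (a point): middle of the rubber stop block (52 mm wide) on the dispenser's two posts, 38 mm behind the spout axis, 52 mm high; a mug pushed in from the front may touch it. Two foot rails run forward from there, 11 mm high, inner faces 57 mm left and right of the spout axis, front ends 57 mm in front of it
- spout (a point): centre of the spout's lower mouth (42 mm across), on the dispenser's origin axis, 112 mm above the worktop, 11 mm over a mug's rim
- paddle (a joint): turn of the drum with its knob, rad: 0 as found, grows as the top blade goes to the back (+x of the dispenser), the only way it turns from 0. A spring detent holds it every quarter turn (one click = pi/2): pushed past 0.9 rad it snaps on to the next, let go before 0.7 rad it falls back. Each click drops one ball. It takes about 0.25 Nm, 5 to 8 N on a blade
- knob (a point): centre of the dark knob on the dispenser's -y side, on the drum's level axis (dispenser's y), 168 mm high, 76 mm from the spout axis. Four blades in a cross, at rest up, down, front and back: 8 mm thick, smooth, ends round, 26 mm wide (y), ends 48 mm from the axis. A shut finger 18 to 24 mm below the top blade's end, swept from 25 mm before to 45 mm behind the axis, turns it one click
- mug: mug with a handle, loose, 101 mm tall, 0.27 kg. Origin at its underside, z up; round hollow body 80 mm across (wall 5 to 8 mm, inner floor 7 mm up), centred at y = +17 mm of its frame; the handle points to -y: 30 mm wide (x), solid to grasp, from y = -22 to -57 mm, 18 to 94 mm high. It starts with the handle 5 to 20 mm from the crock: no room for a gripper over it
- mug_mouth (a point): centre of the mug's mouth, at the rim's height (101 mm)
- mug_handle (a point): middle of the mug's handle where it is pinched, 59 mm from the mug's centre line, 70 mm high
- crock: the checked utensil crock, fixed, 132 mm across and 208 mm tall, centre at (2, -15) mm of its frame, utensils up to 344 mm spreading 105 mm to its +x and -x. Origin on the worktop, z up
- beaker: straight beaker without a handle, 99 mm across, 96 mm tall, a bystander; origin at its underside
- cream_jug: small white jug, 67x103x85 mm, a bystander; origin at its underside
- salt_shaker: salt shaker, 44 mm across, 90 mm tall, a bystander; origin at its underside
- pepper_mill: wooden pepper mill, 58 mm across, 170 mm tall, a bystander; origin at its underside
- choc_0_center (a point): centre of a chocolate ball, 26 mm, 11 g, at first in the drum's back pocket; drops with the 1st click
- choc_1_center (a point): centre of a chocolate ball, 26 mm, 11 g, at first in the drum's top pocket; drops with the 2nd click
- choc_2_center (a point): centre of a chocolate ball, 26 mm, 11 g, at first lowest in the tube; drops with the 3rd click
- choc_3_center (a point): centre of a chocolate ball, 26 mm, 11 g, at first 2nd in the tube; stays
- choc_4_center (a point): centre of a chocolate ball, 26 mm, 11 g, at first 3rd in the tube; stays
- choc_5_center (a point): centre of a chocolate ball, 26 mm, 11 g, at first 4th in the tube; stays
Things that resemble listed ones, but are neither listed nor needed, are in the scene too. Of the things that look like the mug, take the one that is farthest to the robot's right at the start.

How it is judged:
By the outcome, as a careful person would: the job done as asked, in the order asked, and still so for the second after the job is handed in, with the robot touching nothing.
It also fails if it takes over 72 s, if anything falls off the work surface, if the arm or the gripper's body presses on something with over 40 N, if the wrist force passes 120 N, or if a joint passes its speed limit or range.

## Working session

There is one attempt and no reset: what is moved stays moved. The work goes in short steps, Python scripts to look and compute and a tool call to move; the robot and the scene stay as the last step left them, time stands still between calls to the robot, and variables do not carry over. Pictures are saved under pics/ and viewed, at most 10 in all, crops included, and the job is handed in when it is done.

Besides the shell and the picture viewer there is one more tool, called as name(argument=value, ...) on one line, values as JSON. arm_command: Moves the arm, as the interface text tells. Its arguments: {"type":"object","properties":{"plan":{"type":"array"},"squeeze":{"type":"number"}},"required":["plan"]}

```bash
mkdir -p pics; cat > h.py <<'E'
import numpy as np, cv2
from station import ctrl, cams
def grab(n):
    i=cams.camera_info(n); im,d=cams.camera(n); return im,d,i
def pts(d,i):
    v,u=np.indices(d.shape); z=d
    P=np.stack([(u-i['cx'])/i['fx']*z,(v-i['cy'])/i['fy']*z,z,np.ones_like(z)],-1)
    W=P@np.linalg.inv(i['world_to_cam']).T
    W[d<=0]=np.nan
    return W[...,:3]
E
python3 - <<'E'
from h import *
a=[]
for n in('scene','side'):
    im,d,i=grab(n); np.savez(''+n+'0.npz',im=im,d=d,**i)
    W=pts(d,i); c=-np.array(i['world_to_cam'])[:3,:3].T@np.array(i['world_to_cam'])[:3,3]; print(n,c.round(3),np.array(i['world_to_cam'])[2,:3].round(2))
    cv2.imwrite(f'pics/{n}0.png',cv2.resize(im,(800,600)))
print(ctrl.get_obs())
E
```

```text
scene [-0.501 -0.494  1.187] [ 0.68  0.36 -0.64]
side [-0.486 -0.633  1.045] [ 0.69  0.43 -0.58]
{'time_s': 0.1, 'qpos': array([ 1.24439222e+00,  3.00401826e-01,  1.52151466e+00,  1.13072886e-05,
        1.32070153e+00, -6.65674779e-02]), 'joint_vel': array([-0.00285051, -0.00081608, -0.00298169,  0.00015329, -0.00023154,
        0.00113883]), 'tau': array([ 4.69889983e-04, -5.32646620e+01, -3.53279507e+01,  7.09356135e-02,
        2.36155617e-02, -2.47116759e-05]), 'ee_pos': array([0.14121484, 0.53131973, 0.20495243]), 'eef_rot': array([-3.14057029e+00, -7.91338285e-05,  2.88175318e+00]), 'force': array([ 0.35718652,  0.59810546, -0.26189169]), 'moment': array([ 0.01334592, -0.04128434,  0.0066436 ]), 'grip_force': 0.0, 'grip_width': 0.0943219241482956}
```

View pics/scene0.png

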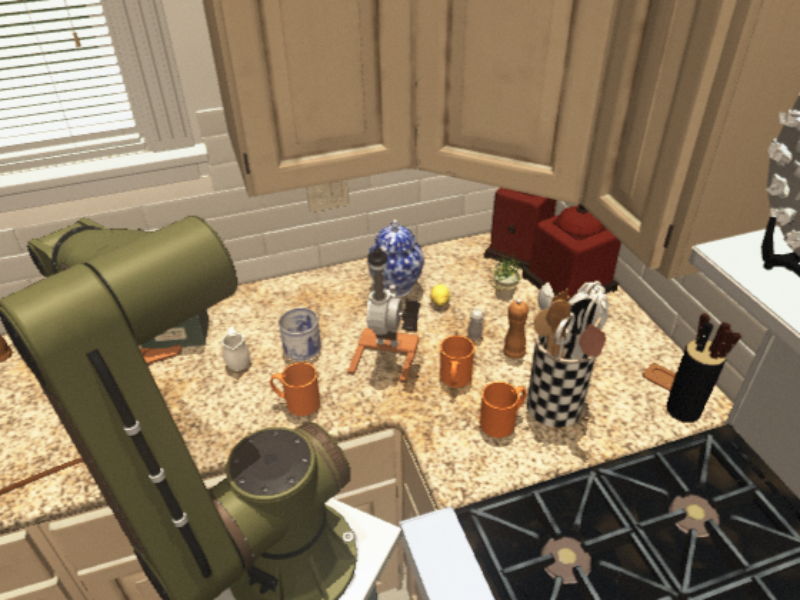

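View pics/side0.png

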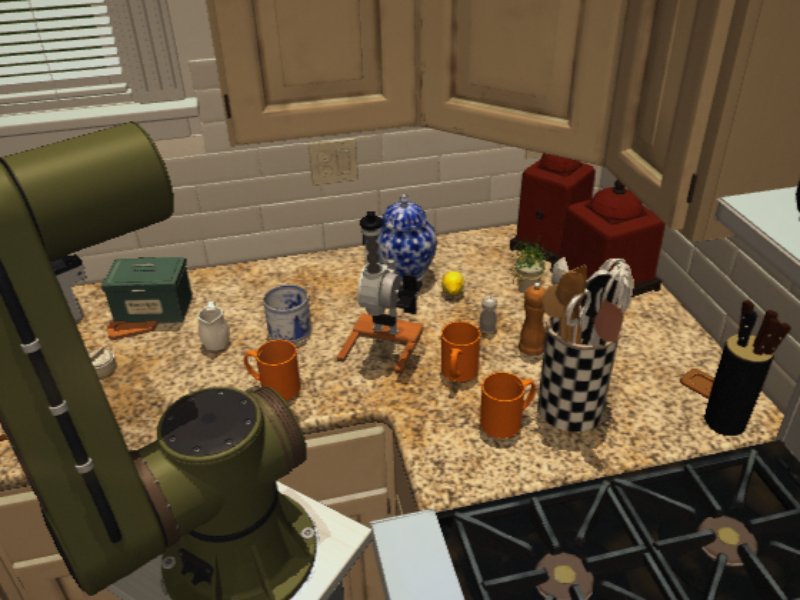

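Scene picture (800x600): three orange mugs at (300,390), (457,362) and (500,410), plus a blue-and-white beaker at (300,335). The mug at (500,410) has its handle against the checked crock at (560,375) and is farthest right, so that is the one to take. The dispenser is at (388,330), with its knob at (410,315) and foot rails running toward the viewer. Next I'll measure from both views.

```bash
cat > m.py <<'E'
from h import *
from scipy.optimize import least_squares
def circ(P):
    f=lambda p:np.hypot(P[:,0]-p[0],P[:,1]-p[1])-p[2]
    r=least_squares(f,[*P.mean(0),.04],loss='soft_l1',f_scale=.002); return r.x
allp=[];allc=[]
for n in('scene','side'):
    z=np.load(n+'0.npz'); i={k:z[k] for k in('fx','fy','cx','cy','world_to_cam')}
    W=pts(z['d'],i); im=z['im']
    s=560/800
    hsv=cv2.cvtColor(im,cv2.COLOR_BGR2HSV)
    org=((hsv[...,0]<14)&(hsv[...,1]>170)&(hsv[...,2]>60)).astype(np.uint8)
    k,l,st,ce=cv2.connectedComponentsWithStats(org)
    for j in range(1,k):
        if st[j,4]<250: continue
        P=W[(l==j)]; P=P[np.isfinite(P[:,0])]
        if not len(P) or P[:,0].mean()>1.2: continue
        top=P[(P[:,2]>.092)&(P[:,2]<.106)]
        print(n,'orange',(ce[j]/s).round(),st[j,4],'min',np.percentile(P,2,0).round(3),'max',np.percentile(P,98,0).round(3),'rim',circ(top[:,:2]).round(4) if len(top)>20 else None, 'ztop',np.sort(P[:,2])[-5:].mean().round(4))
    allp.append(W.reshape(-1,3)); allc.append(im.reshape(-1,3))
P=np.vstack(allp);C=np.vstack(allc)
ok=np.isfinite(P[:,0])&(P[:,0]>.1)&(P[:,0]<1)&(P[:,1]>-.6)&(P[:,1]<.4)&(P[:,2]>.006)&(P[:,2]<.4)
P=P[ok];C=C[ok]; np.savez('cloud.npz',P=P,C=C)
o=np.argsort(P[:,2]);P=P[o];C=C[o]
# topdown: left half colour, y left -> col = (0.4-y)*800 ; row=(1-x)*... 
S=800
img=np.zeros((600,800,3),np.uint8)
for p,c in zip(P,C):
    r=int((.85-p[0])*1000);q=int((.3-p[1])*1000)
    if 0<=r<599 and 0<=q<799: img[r:r+2,q:q+2]=c
cv2.imwrite('pics/top.png',img)
print('dispenser/knob region heights')
E
python3 m.py
```

```text
scene orange [555. 238.] 3537 min [ 0.934 -0.354  0.05 ] max [ 1.09  -0.015  0.244] rim [ 1.0724 -0.2107  0.1383] ztop 0.4719
scene orange [456. 361.] 692 min [ 0.508 -0.137  0.006] max [ 0.615 -0.062  0.1  ] rim [ 0.5731 -0.0977  0.0386] ztop 0.1035
scene orange [299. 388.] 750 min [0.298 0.152 0.009] max [0.377 0.241 0.099] rim [0.3369 0.1908 0.0382] ztop 0.1029
scene orange [499. 409.] 866 min [ 0.433 -0.279  0.008] max [ 0.526 -0.206  0.099] rim [ 0.4728 -0.2402  0.0385] ztop 0.1017
side orange [559. 171.] 638 min [ 1.062 -0.143  0.219] max [ 1.172 -0.015  0.27 ] rim None ztop 0.2738
side orange [615. 214.] 1290 min [ 0.948 -0.344  0.186] max [ 1.071 -0.16   0.248] rim None ztop 0.2516
side orange [533. 326.] 446 min [ 0.692 -0.226  0.007] max [ 0.719 -0.18   0.152] rim [-272.9707 -123.2798  300.0765] ztop 0.1556
side orange [385. 336.] 725 min [0.479 0.008 0.006] max [0.646 0.168 0.021] rim None ztop 0.0326
side orange [129. 328.] 286 min [0.277 0.573 0.001] max [0.357 0.66  0.015] rim None ztop 0.0159
side orange [460. 351.] 985 min [ 0.509 -0.139  0.007] max [ 0.615 -0.063  0.102] rim [ 0.5743 -0.1002  0.0389] ztop 0.1048
side orange [277. 367.] 1040 min [0.298 0.149 0.01 ] max [0.378 0.249 0.102] rim [0.3381 0.1887 0.0387] ztop 0.2141
side orange [503. 404.] 1277 min [ 0.434 -0.281  0.007] max [ 0.527 -0.206  0.101] rim [ 0.4738 -0.2421  0.0386] ztop 0.1033
dispenser/knob region heights
```

View pics/top.png

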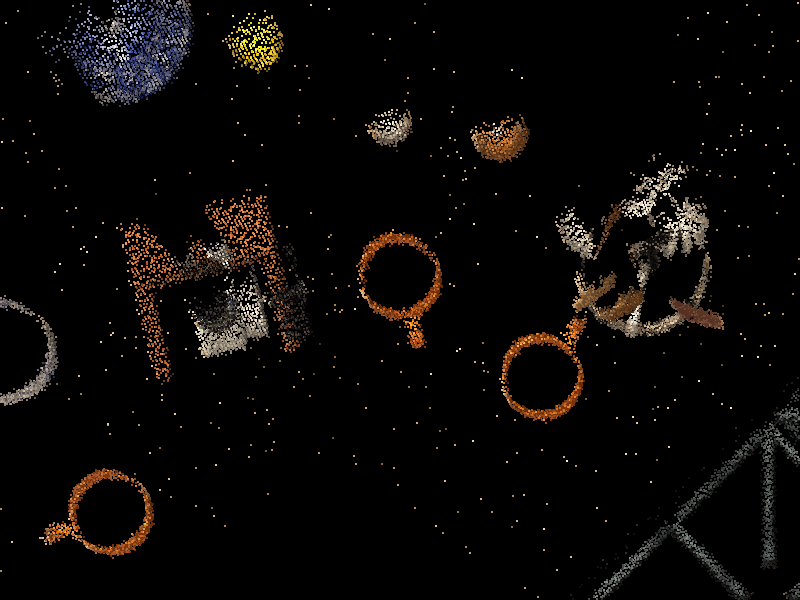

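Top map: the mug ring is at (542,376) with its handle at (577,330) pointing at the crock. The dispenser rails run from (130,230) to (163,380) and end at (292,350), with the drum at (232,310). Mug B is at (400,275) and mug C at (110,512). Next are the exact dispenser pose and the free space.

```bash
cat > m2.py <<'E'
from h import *
from scipy.optimize import least_squares
D=np.load('cloud.npz');P=D['P'];C=D['C']
hsv=cv2.cvtColor(C[None],cv2.COLOR_BGR2HSV)[0]
q=(.3-P[:,1])*1000; r=(.85-P[:,0])*1000
org=(hsv[:,0]<16)&(hsv[:,1]>110)&(P[:,2]<.02)&(P[:,2]>.007)&(q>100)&(q<320)&(r>180)&(r<400)
R=P[org]; print('rail z',np.percentile(R[:,2],[5,50,95]))
# rails: fit x,y,yaw with rail centre lines at +-(57+w/2)
L=R[(q[org]<190)&(r[org]>280)]; Rr=R[(q[org]>255)&(r[org]>280)]
for A in(L,Rr):
    m=np.median(A[:,:2],0); u,s,vt=np.linalg.svd(A[:,:2]-A[:,:2].mean(0),full_matrices=False); v=vt[0]*np.sign(vt[0,0]); n=np.array([-v[1],v[0]])
    a=(A[:,:2]-A[:,:2].mean(0))
    print('rail n',len(A),'yaw',np.arctan2(v[1],v[0]).round(4),'mean',A.mean(0).round(4),'width pct',np.percentile(a@n,[3,50,97]).round(4),'front end',(A[:,:2].mean(0)+v*np.percentile(a@v,1)).round(4))
# tube
T=P[(P[:,2]>.24)&(P[:,2]<.35)&(q>150)&(q<300)&(r>200)&(r<380)]
f=lambda p:np.hypot(T[:,0]-p[0],T[:,1]-p[1])-.0185
t=least_squares(f,[T[:,0].mean()+.01,T[:,1].mean()],loss='soft_l1',f_scale=.002); print('tube',len(T),t.x.round(4),T.mean(0).round(3),T[:,2].max(),np.abs(t.fun).mean())
# knob: dark pts
K=(hsv[:,2]<60)&(P[:,2]>.115)&(P[:,2]<.225)&(q>255)&(q<330)&(r>230)&(r<350)
K=P[K];print('knob',len(K),np.percentile(K,[2,50,98],axis=0).round(4))
# housing
H=P[(hsv[:,1]<70)&(hsv[:,2]>80)&(P[:,2]>.12)&(P[:,2]<.215)&(q>180)&(q<280)&(r>230)&(r<370)]
print('housing',len(H),np.percentile(H,[2,50,98],axis=0).round(4)); np.save('H.npy',H)
# utensils near mug
m=np.array([.473,-.241]); g=np.array([.82,-.57])
N=P[(P[:,2]>.11)&(np.hypot(*(P[:,:2]-m).T)<.2)&(P[:,1]<-.1)]
for z0,z1 in((.11,.15),(.15,.2),(.2,.25),(.25,.3),(.3,.36)):
    B=N[(N[:,2]>z0)&(N[:,2]<z1)]
    if len(B): d=np.hypot(*(B[:,:2]-m).T); j=d.argmin(); print('near mug',z0,len(B),np.percentile(d,1).round(3),B[j].round(3))
cr=P[(P[:,2]>.19)&(P[:,2]<.215)&(q>540)&(q<740)&(r>150)&(r<340)]
f=lambda p:np.hypot(cr[:,0]-p[0],cr[:,1]-p[1])-.066
print('crock',least_squares(f,[.6,-.34],loss='soft_l1',f_scale=.002).x.round(3))
# mug handle
z=[]
M=P[(hsv[:,0]<14)&(hsv[:,1]>170)&(P[:,2]>.08)&(P[:,2]<.1)]; d=np.hypot(*(M[:,:2]-[.4735,-.2412]).T); h=M[(d>.048)&(d<.078)]
print('handle',len(h),h.mean(0).round(4),np.arctan2(*(h[:,:2].mean(0)-[.4735,-.2412])[::-1]).round(3), np.percentile(d[d<.09],99))
# worktop extents
for n in('scene','side'):
    zz=np.load(n+'0.npz'); W=pts(zz['d'],zz); t=W[np.abs(W[...,2])<.006]
    for y in np.arange(-.45,.25,.05):
        s=t[np.abs(t[:,1]-y)<.01]; s=s[s[:,0]>.15]
        if len(s)>5: print(n,round(y,2),np.percentile(s[:,0],[1]).round(3),end='; ')
    print()
E
python3 m2.py
```

```text
rail z [0.00823118 0.01363173 0.01884124]
rail n 229 yaw 0.1683 mean [0.5259 0.1469 0.0117] width pct [-0.0173  0.0005  0.0111] front end [0.4693 0.1373]
rail n 150 yaw 0.2441 mean [0.5328 0.0156 0.0114] width pct [-0.0091 -0.      0.0089] front end [0.4997 0.0074]
tube 803 [0.5424 0.0867] [0.532 0.08  0.298] 0.34883222931138436 0.003197357212764938
knob 515 [[ 0.5139 -0.0076  0.1276]
 [ 0.5546  0.0101  0.1758]
 [ 0.5981  0.0429  0.2157]]
housing 1120 [[0.497  0.0362 0.1321]
 [0.5191 0.0676 0.1895]
 [0.6    0.0987 0.2125]]
near mug 0.11 1034 0.084 [ 0.527 -0.302  0.15 ]
near mug 0.15 1715 0.085 [ 0.533 -0.296  0.159]
near mug 0.2 1326 0.084 [ 0.532 -0.297  0.212]
near mug 0.25 2157 0.08 [ 0.538 -0.276  0.262]
near mug 0.3 799 0.087 [ 0.532 -0.3    0.303]
crock [ 0.587 -0.342]
handle 20 [ 0.5217 -0.2769  0.0894] -0.638 0.06295879856768412
scene -0.45 [0.193]; scene -0.4 [0.154]; scene -0.35 [0.221]; scene -0.3 [0.156]; scene -0.25 [0.157]; scene -0.2 [0.156]; scene -0.15 [0.278]; scene -0.1 [0.335]; scene -0.05 [0.383]; scene -0.0 [0.381]; scene 0.05 [0.33]; scene 0.1 [0.296]; scene 0.15 [0.303]; scene 0.2 [0.262]; 
side -0.45 [0.192]; side -0.4 [0.156]; side -0.35 [0.221]; side -0.3 [0.195]; side -0.25 [0.161]; side -0.2 [0.16]; side -0.15 [0.284]; side -0.1 [0.335]; side -0.05 [0.383]; side -0.0 [0.375]; side 0.05 [0.324]; side 0.1 [0.286]; side 0.15 [0.314]; side 0.2 [0.411];
```

```bash
cat > k.py <<'E'
from h import *
from scipy.spatial.transform import Rotation as Ro
def down(yang): # tool down with closing axis y at angle yang
    return Ro.from_euler('xyz',[np.pi,0,yang+np.pi/2])
def go(pos,R,log=True):
    o=ctrl.get_obs(); R0=Ro.from_euler('xyz',o['eef_rot']); p=np.array(o['ee_pos'])
    s=R0.inv().apply(np.array(pos)-p)*1000; w=(R0.inv()*R).as_rotvec()
    print('t',round(o['time_s'],2),'pos',p.round(4),'shift',s.round(1),'turn',w.round(3),'q',np.round(o['qpos'],2))
    if log: open('log.txt','a').write(repr([list(o['qpos']),list(p),list(o['eef_rot'])])+'\n')
E
python3 - <<'E'
from k import *
i=cams.camera_info('wrist'); o=ctrl.get_obs(); R=Ro.from_euler('xyz',o['eef_rot'])
M=np.linalg.inv(i['world_to_cam']); print('cam in tool',R.inv().apply(M[:3,3]-o['ee_pos']).round(3),(R.inv().as_matrix()@M[:3,:3]).round(3),i['fx'])
go([.141,.531,.40],R)
go([.36,.09,.40],down(.22))
E
```

```text
cam in tool [ 0.085 -0.001 -0.18 ] [[ 0.    -0.957 -0.29 ]
 [ 1.     0.     0.   ]
 [-0.    -0.29   0.957]] 336.29372266917005
t 0.1 pos [0.1412 0.5313 0.205 ] shift [ 1.00e-01 -6.00e-01 -1.95e+02] turn [0. 0. 0.] q [ 1.24  0.3   1.52  0.    1.32 -0.07]
t 0.1 pos [0.1412 0.5313 0.205 ] shift [-324.8 -370.5 -194.7] turn [-1.000e-03  0.000e+00  1.091e+00] q [ 1.24  0.3   1.52  0.    1.32 -0.07]
```

arm_command(plan=[[[0, 0, -50, 0, 0, 0, -1], [0, 0, -100, 0, 0, 0, -1], [0, 0, -150, 0, 0, 0, -1], [0, 0, -195, 0, 0, 0, -1], [0, 0, -195, 0, 0, 0, -1], [0, 0, -195, 0, 0, 0, -1]]])

```text
time_s: 0.7
ee_pos: [0.1413, 0.5316, 0.4004]
eef_rot: [3.141, 0.0, 2.882]
force: [0.7, 0.7, -1.8]
grip_width: 0.0941
grip_force: 0.0
```

arm_command(plan=[[[-45, -45, 0, 0, 0, 0.14, -1], [-85, -90, 0, 0, 0, 0.28, -1], [-125, -135, 0, 0, 0, 0.42, -1], [-165, -180, 0, 0, 0, 0.56, -1], [-205, -225, 0, 0, 0, 0.7, -1], [-245, -270, 0, 0, 0, 0.84, -1], [-285, -320, 0, 0, 0, 0.98, -1], [-310, -350, 0, 0, 0, 1.09, -1], [-310, -350, 0, 0, 0, 1.09, -1], [-310, -350, 0, 0, 0, 1.09, -1], [-310, -350, 0, 0, 0, 1.09, -1], [-310, -350, 0, 0, 0, 1.09, -1]]])

```text
time_s: 1.9
ee_pos: [0.3507, 0.1138, 0.3994]
eef_rot: [-3.139, -0.0, 1.791]
force: [0.3, 0.5, 0.9]
grip_width: 0.0939
grip_force: 0.0
```

```bash
python3 - <<'E'
from k import *
im,d,i=grab('wrist'); np.savez('w1.npz',im=im,d=d,**i)
cv2.imwrite('pics/w1.png',cv2.resize(im,(800,600)))
go([.4735,-.2412,.40],down(.932))
E
```

```text
t 1.95 pos [0.3506 0.1142 0.3997] shift [-373.8   41.8   -0.5] turn [-0.001 -0.001 -0.711] q [ 0.22 -0.19  1.6   0.    1.74 -0.01]
```

View pics/w1.png

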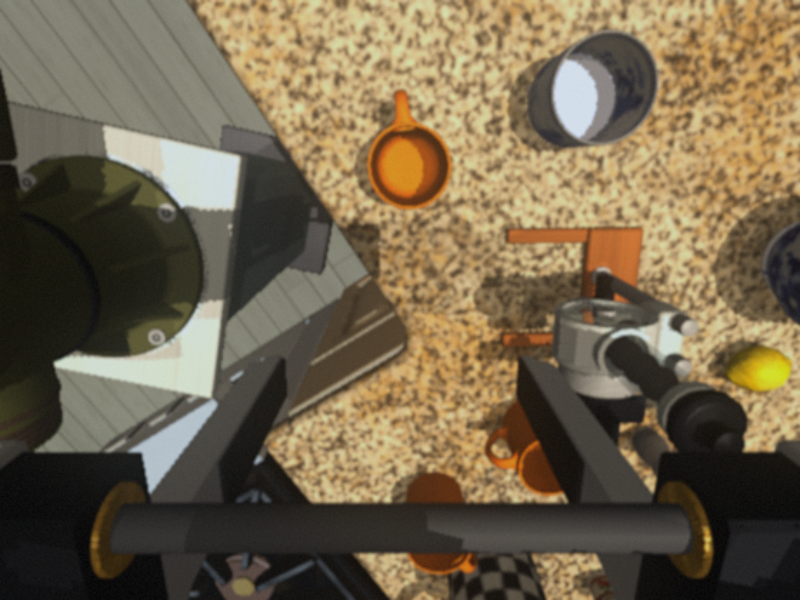

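Wrist view: the left rail's front end is at (508,236), the right rail's at (503,340), with the drum at (600,335) and tube (650,370). The sink corner is at (405,335). Now to fit the dispenser pose from rail pixels cast onto the z=11 mm plane.

```bash
cat > m3.py <<'E'
from h import *
z=np.load('w1.npz'); im,d=z['im'],z['d']; s=.7
M=np.linalg.inv(z['world_to_cam'])
def ray(u,v,zp):
    k=np.stack([(u-z['cx'])/z['fx'],(v-z['cy'])/z['fy'],np.ones_like(u)],-1)@M[:3,:3].T
    t=(zp-M[2,3])/k[...,2]; return (M[:3,3]+k*t[...,None])
hsv=cv2.cvtColor(im,cv2.COLOR_BGR2HSV)
o=(hsv[...,0]<14)&(hsv[...,1]>150)&(hsv[...,2]>50)
def edge(cols,lo,hi,which):
    u=[];v=[]
    for c in cols:
        r=np.where(o[lo:hi,c])[0]
        if len(r)>2: u.append(c); v.append(lo+(r.max()+.5 if which>0 else r.min()-.5))
    X=ray(np.array(u,float),np.array(v,float),.011); p=np.polyfit(X[:,0],X[:,1],1); return X,p
for nm,a in(('Linner',(range(360,408),150,180,1)),('Router',(range(354,385),228,250,1)),('Rinner',(range(354,385),228,250,-1)),('Louter',(range(360,440),150,180,-1))):
    X,p=edge(*a); print(nm,'yaw',np.arctan(p[0]).round(4),'y at x=.5:',np.polyval(p,.5).round(4),len(X),'resid',np.abs(np.polyval(p,X[:,0])-X[:,1]).max().round(4))
for nm,lo,hi in(('L',158,170),('R',234,242)):
    rr=range(lo,hi); u=np.array([np.where(o[r,340:420])[0].min()+340-.5 for r in rr]); X=ray(u,np.array(rr,float),.011); print(nm,'front',X.round(4)[[0,-1]])
W=pts(d,dict(z))
# sink corner
print('corner',ray(np.array([405*s,370*s,200*s]),np.array([335*s,262*s,15*s]),0.).round(3))
# drum & tube from wrist
T=W[(W[...,2]>.225)&(W[...,2]<.36)&(W[...,0]>.45)&(W[...,0]<.65)&(W[...,1]>.0)&(W[...,1]<.2)]
print('tube',len(T),np.percentile(T,[2,50,98],axis=0).round(4))
rg=np.indices(o.shape)[0]<300
for nm,c in(('C',(.337,.19)),('B',(.574,-.099)),('A',(.4735,-.2412))):
    q=W[(np.hypot(W[...,0]-c[0],W[...,1]-c[1])<.055)&(W[...,2]>.095)&(W[...,2]<.107)]; 
    if len(q)>10: print(nm,len(q),np.percentile(q,[1,99],axis=0).round(4).tolist())
E
python3 m3.py
```

```text
Linner yaw 0.236 y at x=.5: 0.1365 48 resid 0.0013
Router yaw 0.2584 y at x=.5: -0.0005 31 resid 0.0016
Rinner yaw 0.2252 y at x=.5: 0.019 31 resid 0.0017
Louter yaw 0.2255 y at x=.5: 0.1531 80 resid 0.0014Traceback (most recent call last):
  File "m3.py", line 18, in <module>
    rr=range(lo,hi); u=np.array([np.where(o[r,340:420])[0].min()+340-.5 for r in rr]); X=ray(u,np.array(rr,float),.011); print(nm,'front',X.round(4)[[0,-1]])
                                 ~~~~~~~~~~~~~~~~~~~~~~~~~~~~~^^
    return umr_minimum(a, axis, None, out, keepdims, initial, where)
ValueError: zero-size array to reduction operation minimum which has no identity
```

arm_command(plan=[[[-45, 5, 0, 0, 0, -0.1, -1], [-90, 10, 0, 0, 0, -0.2, -1], [-135, 15, 0, 0, 0, -0.3, -1], [-180, 20, 0, 0, 0, -0.4, -1], [-225, 25, 0, 0, 0, -0.5, -1], [-270, 30, 0, 0, 0, -0.6, -1], [-310, 36, 0, 0, 0, -0.7, -1], [-310, 36, 0, 0, 0, -0.71, -1], [-310, 36, 0, 0, 0, -0.71, -1], [-310, 36, 0, 0, 0, -0.71, -1]]])

```text
time_s: 2.95
ee_pos: [0.4542, -0.1793, 0.4006]
eef_rot: [3.141, 0.0, 2.503]
force: [-0.4, -0.6, -0.1]
grip_width: 0.0939
grip_force: 0.0
```

```bash
sed -i "s/(('L',158,170),('R',234,242))/(('L',163,168),('R',235,241))/; s/u=np.array(\[np.where(o\[r,340:420\])\[0\].min()+340-.5 for r in rr\])/u=np.array([np.where(np.r_[o[r,340:420],True])[0].min()+340-.5 for r in rr])/" m3.py; python3 m3.py | tail -n +5
python3 - <<'E'
from k import *
from scipy.optimize import least_squares
im,d,i=grab('wrist'); np.savez('w2.npz',im=im,d=d,**i); W=pts(d,i)
c=[.4735,-.2412]
r=np.hypot(W[...,0]-c[0],W[...,1]-c[1]); m=(r<.05)&(W[...,2]>.096)&(W[...,2]<.108); P=W[m]; 
f=lambda p:np.abs(np.hypot(P[:,0]-p[0],P[:,1]-p[1])-.0375)
x=least_squares(lambda p:np.hypot(P[:,0]-p[0],P[:,1]-p[1])-p[2],[*c,.04],loss='soft_l1',f_scale=.002).x
print('mug',len(P),x.round(4),np.median(P[:,2]).round(4))
h=(r>.046)&(r<.08)&(W[...,2]>.06)&(W[...,2]<.1); hsv=cv2.cvtColor(im,cv2.COLOR_BGR2HSV); h&=(hsv[...,0]<14)&(hsv[...,1]>150)
H=W[h];print('handle',len(H),H.mean(0).round(4),np.arctan2(*(H[:,:2].mean(0)-x[:2])[::-1]).round(3))
u=np.array(i['world_to_cam'])@np.array([*c,.1,1]); print(u[0]/u[2]*i['fx']+i['cx'],u[1]/u[2]*i['fy']+i['cy'])
cv2.imwrite('pics/w2.png',cv2.resize(im,(800,600)))
go([.4735,-.2412,.25],down(.932))
E
```

```text
L front [[0.4712 0.141  0.011 ]
 [0.4731 0.1345 0.011 ]]
R front [[0.5023 0.0152 0.011 ]
 [0.505  0.0059 0.011 ]]
corner [[ 0.384 -0.015  0.   ]
 [ 0.321  0.069  0.   ]
 [ 0.09   0.292  0.   ]]
tube 4221 [[0.5218 0.0733 0.2298]
 [0.5308 0.0938 0.3145]
 [0.5555 0.1073 0.3465]]
C 513 [[0.3004, 0.1517, 0.0953], [0.3792, 0.2383, 0.1029]]
B 222 [[0.5234, -0.1376, 0.0952], [0.5968, -0.0703, 0.1027]]
A 178 [[0.442, -0.2792, 0.0952], [0.517, -0.2415, 0.1025]]
mug 427 [ 0.4756 -0.2404  0.0385] 0.1004
handle 33 [ 0.5249 -0.2744  0.0869] -0.603
255.51647908622863 207.48151337132398
t 3.0 pos [ 0.4541 -0.1794  0.4008] shift [-52.3 -38.1 150.8] turn [0.    0.001 0.   ] q [-0.45  0.09  1.33  0.    1.72 -1.38]
```

View pics/w2.png

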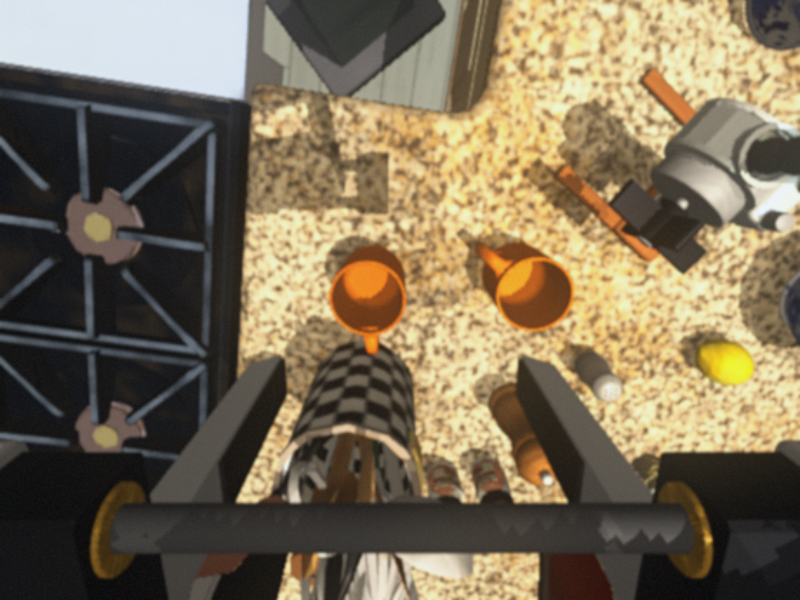

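Close view: the chosen mug is at (367,297) with its handle (372,342) against the crock rim (350,440). Mug B at (535,290) is the decoy. Dispenser fit: origin (0.543, 0.088), yaw 0.23, inner rail gap 114 mm ✓; the tube fit agrees. Utensils reach within about 80 mm of the mug, so I'll lean the hand 10° away from the crock.

```bash
cat >> k.py <<'E'
O=np.array([.5433,.0880]); YAW=.23
def pose(grasp,yang,tilt,tip=.019):
    y=np.array([np.cos(yang),np.sin(yang),0]); g=np.array([np.sin(yang),-np.cos(yang),0])
    zt=np.sin(tilt)*g+np.array([0,0,-np.cos(tilt)]); R=Ro.from_matrix(np.stack([np.cross(y,zt),y,zt],1))
    return np.array(grasp)+tip*zt,R
def rel(a,b): # rows for pose b in frame of commanded pose a
    print('rel',(a[1].inv().apply(b[0]-a[0])*1000).round(1),(a[1].inv()*b[1]).as_rotvec().round(3))
MUG=(.4742,-.2408); HA=-.62
E
python3 - <<'E'
from k import *
a=pose([*MUG,.20],HA+np.pi/2,.17); b=pose([*MUG,.062],HA+np.pi/2,.17)
go(*a,log=False); rel(a,b); print(b[0])
E
```

```text
t 3.0 pos [ 0.4541 -0.1794  0.4008] shift [-55.8 -37.3 219.6] turn [-0.001 -0.169 -0.019] q [-0.45  0.09  1.33  0.    1.72 -1.38]
rel [ 23.3  -0.  136. ] [0. 0. 0.]
[ 0.47681618 -0.24266772  0.04327389]
```

arm_command(plan=[[[0, -37, 0, 0, -0.12, -0.02, -1], [-10, -37, 40, 0, -0.17, -0.02, -1], [-25, -37, 85, 0, -0.17, -0.02, -1], [-40, -37, 130, 0, -0.17, -0.02, -1], [-50, -37, 170, 0, -0.17, -0.02, -1], [-56, -37, 205, 0, -0.17, -0.02, -1], [-56, -37, 220, 0, -0.17, -0.02, -1], [-56, -37, 220, 0, -0.17, -0.02, -1], [-56, -37, 220, 0, -0.17, -0.02, -1]]])

```text
time_s: 3.9
ee_pos: [0.4773, -0.2434, 0.1817]
eef_rot: [-3.14, 0.171, 2.523]
force: [0.9, 0.5, 0.4]
grip_width: 0.0938
grip_force: 0.0
```

```bash
python3 - <<'E'
from k import *
from scipy.optimize import least_squares
b=pose([*MUG,.062],HA+np.pi/2,.17); go(*b)
im,d,i=grab('wrist'); W=pts(d,i); c=MUG
r=np.hypot(W[...,0]-c[0],W[...,1]-c[1]); P=W[(r<.05)&(W[...,2]>.096)&(W[...,2]<.108)]
x=least_squares(lambda p:np.hypot(P[:,0]-p[0],P[:,1]-p[1])-p[2],[*c,.04],loss='soft_l1',f_scale=.002).x
print('mug',len(P),x.round(4),np.median(P[:,2]).round(4),np.percentile(P,[1,99],axis=0).round(4).tolist())
cv2.imwrite('pics/w3.png',im)
E
```

```text
t 3.9 pos [ 0.4773 -0.2434  0.1817] shift [ 24.4   0.5 136.2] turn [-0.001  0.001  0.001] q [-0.53  0.19  1.72 -0.02  1.06 -1.48]
mug 1533 [ 0.4753 -0.2405  0.0384] 0.1004 [[0.4359, -0.2796, 0.0962], [0.5153, -0.2015, 0.1023]]
```

View pics/w3.png

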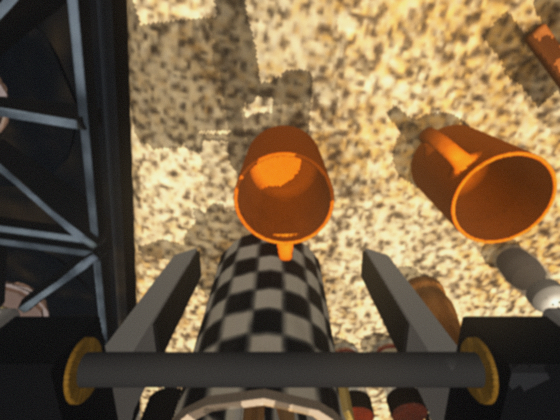

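The mug rim is centred at (284,197), midway between the fingers at (185,260) and (380,260), with the handle straight below at (285,250). Alignment is good, so I'm descending and gripping.

arm_command(plan=[[[4, 1, 25, 0, 0, 0, -1], [9, 1, 50, 0, 0, 0, -1], [13, 1, 75, 0, 0, 0, -1], [18, 1, 100, 0, 0, 0, -1], [21, 1, 120, 0, 0, 0, -1], [24, 1, 136, 0, 0, 0, -1], [24, 1, 136, 0, 0, 0, -1], [24, 1, 136, 0, 0, 0, -1]]])

```text
time_s: 4.75
ee_pos: [0.4775, -0.2432, 0.0438]
eef_rot: [-3.14, 0.172, 2.522]
force: [-0.1, 0.3, -0.5]
grip_width: 0.0942
grip_force: 0.0
```

arm_command(plan=[[[0, 0, 0, 0, 0, 0, -0.6], [0, 0, 0, 0, 0, 0, -0.3], [0, 0, 0, 0, 0, 0, 0], [0, 0, 0, 0, 0, 0, 0.3], [0, 0, 0, 0, 0, 0, 0.6], [0, 0, 0, 0, 0, 0, 0.6]]], squeeze=25)

```text
time_s: 5.35
ee_pos: [0.4775, -0.2432, 0.0435]
eef_rot: [-3.14, 0.172, 2.522]
force: [-0.2, 2.5, 8.3]
grip_width: 0.0798
grip_force: 24.8
```

arm_command(plan=[[[-2, 0, -10, 0, 0, 0, 0.6], [-3, 0, -20, 0, 0, 0, 0.6], [-5, 0, -30, 0, 0, 0, 0.6], [4, 0, -46, 0, 0, 0, 0.6], [15, 0, -68, 0, 0, 0, 0.6], [25, 0, -90, 0, 0, 0, 0.6], [33, 0, -112, 0, 0, 0, 0.6], [39, 0, -128, 0, 0, 0, 0.6], [39, 0, -128, 0, 0, 0, 0.6], [39, 0, -128, 0, 0, 0, 0.6]]], squeeze=25)

```text
time_s: 6.35
ee_pos: [0.4281, -0.2081, 0.162]
eef_rot: [-3.14, 0.171, 2.522]
force: [0.8, 0.5, -3.2]
grip_width: 0.0798
grip_force: 24.8
```

```bash
cat >> k.py <<'E'
# interpolated rows in present tool frame: list of (pos grasp, yang, tilt)
def rows(start,targets,n):
    # start/targets: (grasp xyz, yang, tilt) ; prints rows relative to start
    a=pose(*start); s=start; out=[]
    for t,k in zip(targets,n):
        for f in np.linspace(1/k,1,k):
            p=pose(np.array(s[0])*(1-f)+np.array(t[0])*f, s[1]*(1-f)+t[1]*f, s[2]*(1-f)+t[2]*f)
            out.append(np.r_[(a[1].inv().apply(p[0]-a[0])*1000).round(1),(a[1].inv()*p[1]).as_rotvec().round(3)])
        s=t
    for o in out: print([float(v) for v in o])
def now():
    o=ctrl.get_obs(); R=Ro.from_euler('xyz',o['eef_rot']).as_matrix()
    g=o['ee_pos']-.019*R[:,2]; ya=np.arctan2(R[1,1],R[0,1]); t=np.arctan2(R[:2,2]@[np.sin(ya),-np.cos(ya)],-R[2,2])
    print('now grasp',g.round(4),'yang',ya.round(4),'tilt',t.round(4),'t',o['time_s'],'f',np.round(o['force'],1),'q',np.round(o['qpos'],3)); 
    open('log.txt','a').write(repr([list(o['qpos']),list(o['ee_pos']),list(o['eef_rot'])])+'\n')
    return g,ya,t
E
python3 - <<'E'
from k import *
n=now()
D=O-.14*np.array([np.cos(YAW),np.sin(YAW)]); print(D)
yE=YAW+np.pi+np.pi/2-2*np.pi
print(yE)
mid=([.40,-.12,n[0][2]],(n[1]+yE)/2,n[2])
rows(n,[mid],[9]); print(); rows(mid,[([*D,n[0][2]],yE,n[2])],[9])
E
```

```text
now grasp [ 0.4255 -0.2062  0.1807] yang 0.9509 tilt 0.1706 t 6.35 f [ 0.8  0.5 -3.2] q [-0.519  0.082  1.897 -0.022  0.993 -1.459]
[0.4069867  0.05608315]
-1.3407963267948961
[7.8, 5.7, -1.3, 0.022, -0.0, 0.125]
[15.6, 11.5, -2.7, 0.043, 0.0, 0.251]
[23.5, 17.2, -4.0, 0.065, 0.0, 0.376]
[31.4, 23.0, -5.4, 0.086, -0.0, 0.502]
[39.4, 28.8, -6.8, 0.108, 0.0, 0.627]
[47.4, 34.7, -8.2, 0.13, -0.0, 0.753]
[55.5, 40.5, -9.6, 0.151, 0.0, 0.878]
[63.5, 46.4, -11.0, 0.173, 0.0, 1.004]
[71.7, 52.4, -12.3, 0.195, -0.0, 1.129]

[19.1, -3.4, -3.3, 0.022, 0.0, 0.125]
[38.2, -6.9, -6.6, 0.043, -0.0, 0.251]
[57.4, -10.3, -9.9, 0.065, 0.0, 0.376]
[76.7, -13.7, -13.2, 0.086, 0.0, 0.502]
[95.9, -17.1, -16.5, 0.108, 0.0, 0.627]
[115.3, -20.4, -19.9, 0.13, 0.0, 0.753]
[134.6, -23.7, -23.2, 0.151, 0.0, 0.878]
[154.0, -27.0, -26.5, 0.173, 0.0, 1.004]
[173.4, -30.2, -29.9, 0.195, 0.0, 1.129]
```

arm_command(plan=[[[8, 6, -1, 0.022, 0, 0.125, 0.6], [16, 11, -3, 0.043, 0, 0.251, 0.6], [23, 17, -4, 0.065, 0, 0.376, 0.6], [31, 23, -5, 0.086, 0, 0.502, 0.6], [39, 29, -7, 0.108, 0, 0.627, 0.6], [47, 35, -8, 0.13, 0, 0.753, 0.6], [55, 40, -10, 0.151, 0, 0.878, 0.6], [63, 46, -11, 0.173, 0, 1.004, 0.6], [72, 52, -12, 0.195, 0, 1.129, 0.6], [72, 52, -12, 0.195, 0, 1.129, 0.6]]])

```text
time_s: 7.35
ee_pos: [0.3988, -0.1226, 0.1605]
eef_rot: [-3.138, 0.172, 1.375]
force: [0.6, -0.6, -3.3]
grip_width: 0.0796
grip_force: 24.8
```

arm_command(plan=[[[19, -3, -3, 0.022, 0, 0.125, 0.6], [38, -7, -7, 0.043, 0, 0.251, 0.6], [57, -10, -10, 0.065, 0, 0.376, 0.6], [77, -14, -13, 0.086, 0, 0.502, 0.6], [96, -17, -16, 0.108, 0, 0.627, 0.6], [115, -20, -20, 0.13, 0, 0.753, 0.6], [135, -24, -23, 0.151, 0, 0.878, 0.6], [154, -27, -26, 0.173, 0, 1.004, 0.6], [173, -30, -30, 0.195, 0, 1.129, 0.6], [173, -30, -30, 0.195, 0, 1.129, 0.6], [173, -30, -30, 0.195, 0, 1.129, 0.6]]])

```text
time_s: 8.45
ee_pos: [0.4036, 0.0543, 0.161]
eef_rot: [-3.142, 0.173, 0.236]
force: [-0.4, 0.2, -3.0]
grip_width: 0.0797
grip_force: 24.8
```

```bash
python3 - <<'E'
from k import *
from scipy.optimize import least_squares
n=now()
rows(n,[([.407,.0561,n[0][2]-.117],-1.3408,n[2])],[1])
# kinematics fit
import ast
L=[ast.literal_eval(l.replace('np.float64','')) for l in open('log.txt')]
Q=np.array([l[0] for l in L]);X=np.array([l[1] for l in L]);E=np.array([l[2] for l in L])
def wrist(q,p):  # ignoring q4: planar
    return p
def fk(q,p):
    c,l1,l2,z0,lt,off,a2=p
    r=c+l1*np.sin(q[1])+l2*np.sin(q[1]+q[2]+a2); z=z0+l1*np.cos(q[1])+l2*np.cos(q[1]+q[2]+a2)
    return r,z
def res(p):
    o=[]
    for q,x,e in zip(Q,X,E):
        zt=Ro.from_euler('xyz',e).as_matrix()[:,2]; w=x-p[4]*zt
        r,z=fk(q,p); ca,sa=np.cos(q[0]),np.sin(q[0])
        o+=list(np.array([r*ca-p[5]*sa,r*sa+p[5]*ca,z])-w)
    return o
f=least_squares(res,[0,.4,.4,.2,.25,.037,0]); print(f.x.round(4),np.abs(f.fun).max(),len(Q)); np.save('kin.npy',f.x)
E
```

```text
now grasp [0.4067 0.055  0.1797] yang -1.3346 tilt 0.1732 t 8.45 f [-0.4  0.2 -3. ] q [ 0.063  0.135  1.841 -0.03   1.336  1.408]
[20.7, -1.0, 115.2, 0.001, -0.0, 0.006]
[-0.      0.4242  0.4494  0.2212  0.2706  0.0366  0.0911] 1.308009478506733e-09 7
```

Before lowering I worked out where the wrist camera sits: it would foul the dispenser tube at this spot, and the arm would be too folded for the tilted handle grasp. I'll use a free place further right instead, around (0.45, -0.155), with the handle toward the base. The kinematics fit is exact, so I'll check the IK with it.

```bash
cat >> k.py <<'E'
KIN=np.load('kin.npy')
def ik(grasp,yang,tilt,tip=.019):
    c,l1,l2,z0,lt,off,a2=KIN; p,R=pose(grasp,yang,tilt,tip); w=p-lt*R.as_matrix()[:,2]
    rh=np.hypot(w[0],w[1]); r=np.sqrt(rh**2-off**2); q1=np.arctan2(w[1],w[0])-np.arctan2(off,r)
    h=w[2]-z0; d2=r*r+h*h; e=np.arccos((d2-l1**2-l2**2)/(2*l1*l2)); 
    q2=np.arctan2(r,h)-np.arctan2(l2*np.sin(e),l1+l2*np.cos(e)); q3=e-a2
    return np.round([q1,q2,q3],3)
E
python3 - <<'E'
from k import *
n=now(); a=(np.array([.385,-.02,.18]),-1.45,.17); S=(.45,-.155); az=np.arctan2(S[1],S[0]); ya=az-np.pi/2; b=(np.array([*S,.18]),ya,.17)
print(ya); rows(n,[a,b],[4,7]); 
c=(np.array([*S,.0627]),ya,.17); print('down'); rel(pose(*b),pose(*c))
print(ik([.4067,.055,.1797],-1.3346,.1732))
u=np.array([np.cos(az),np.sin(az)]); h=np.array([*(np.array(S)-.059*u),.07])
for t in(-.52,-.61,-.7): print(t,ik(h,ya,t), ik(h-.06*np.array([*(np.sin(-t)*u),-np.cos(t)]),ya,t))
e=np.array([np.cos(YAW),np.sin(YAW)]); print('final',ik([*(O-.059*e),.07],YAW-np.pi/2,-.61),ik([*(O-.18*e),.075],YAW-np.pi/2,-.61))
E
```

```text
now grasp [0.4067 0.055  0.1797] yang -1.3346 tilt 0.1732 t 8.45 f [-0.4  0.2 -3. ] q [ 0.063  0.135  1.841 -0.03   1.336  1.408]
-1.9025133285977458
[-9.5, 16.9, 1.6, 0.005, 0.001, 0.028]
[-19.0, 33.7, 3.2, 0.01, 0.002, 0.057]
[-28.6, 50.6, 4.8, 0.015, 0.002, 0.085]
[-38.1, 67.5, 6.3, 0.02, 0.003, 0.114]
[-33.6, 88.2, 5.6, 0.031, 0.003, 0.177]
[-29.1, 108.9, 4.8, 0.042, 0.003, 0.241]
[-24.6, 129.7, 4.0, 0.053, 0.003, 0.305]
[-20.1, 150.4, 3.2, 0.064, 0.003, 0.368]
[-15.6, 171.1, 2.4, 0.075, 0.003, 0.432]
[-11.0, 191.9, 1.6, 0.086, 0.003, 0.496]
[-6.5, 212.6, 0.8, 0.097, 0.003, 0.56]
down
rel [ 19.8   0.  115.6] [0. 0. 0.]
[0.063 0.135 1.841]
-0.52 [-0.457  0.038  2.358] [-0.472 -0.182  2.387]
-0.61 [-0.466  0.032  2.41 ] [-0.486 -0.212  2.454]
-0.7 [-0.476  0.039  2.459] [-0.502 -0.229  2.52 ]
final [0.015 0.188 2.227] [-0.099 -0.096  2.513]
```

arm_command(plan=[[[-9, 17, 2, 0.005, 0.001, 0.028, 0.6], [-19, 34, 3, 0.01, 0.001, 0.057, 0.6], [-29, 51, 5, 0.015, 0.002, 0.085, 0.6], [-38, 68, 6, 0.02, 0.003, 0.114, 0.6], [-34, 88, 6, 0.031, 0.003, 0.177, 0.6], [-29, 109, 5, 0.042, 0.003, 0.241, 0.6], [-25, 130, 4, 0.053, 0.003, 0.305, 0.6], [-20, 150, 3, 0.064, 0.003, 0.368, 0.6], [-16, 171, 2, 0.075, 0.003, 0.432, 0.6], [-11, 192, 2, 0.086, 0.003, 0.496, 0.6], [-6, 213, 1, 0.097, 0.003, 0.56, 0.6], [-6, 213, 1, 0.097, 0.003, 0.56, 0.6]]])

```text
time_s: 9.65
ee_pos: [0.4462, -0.1567, 0.161]
eef_rot: [3.141, 0.169, -0.338]
force: [-1.2, -0.0, -3.5]
grip_width: 0.0799
grip_force: 24.8
```

```bash
python3 - <<'E'
from k import *
n=now(); c=(np.array([.45,-.155,.063]),-1.9025,n[2]); rows(n,[c],[1])
E
```

```text
now grasp [ 0.4493 -0.1578  0.1798] yang -1.9089 tilt 0.1695 t 9.65 f [-1.2 -0.  -3.5] q [-0.408  0.276  1.669 -0.012  1.366  1.504]
[19.5, -2.8, 115.1, -0.001, 0.0, -0.006]
```

arm_command(plan=[[[5, 0, 30, 0, 0, 0, 0.6], [10, 0, 60, 0, 0, 0, 0.6], [14, 0, 85, 0, 0, 0, 0.6], [17, 0, 100, 0, 0, 0, 0.6], [18, 0, 108, 0, 0, 0, 0.6], [19, 0, 113, 0, 0, 0, 0.6], [19.5, 0, 115, 0, 0, 0, 0.6], [19.5, 0, 115, 0, 0, 0, 0.6], [19.5, 0, 115, 0, 0, 0, 0.6]]])

```text
time_s: 10.55
ee_pos: [0.4461, -0.154, 0.0455]
eef_rot: [3.141, 0.169, -0.338]
force: [-0.2, 0.3, -3.1]
grip_width: 0.0799
grip_force: 24.8
```

arm_command(plan=[[[0, 0, 0, 0, 0, 0, 0.2], [0, 0, 0, 0, 0, 0, -0.4], [0, 0, 0, 0, 0, 0, -1], [0, 0, 0, 0, 0, 0, -1], [0, 0, 0, 0, 0, 0, -1]]])

```text
time_s: 11.05
ee_pos: [0.446, -0.1539, 0.0451]
eef_rot: [3.141, 0.169, -0.338]
force: [0.6, -0.3, 0.1]
grip_width: 0.0934
grip_force: 0.0
```

```bash
python3 - <<'E'
from k import *
n=now(); c=(n[0]+[0,0,.13],n[1],n[2]); rows(n,[c],[1])
E
```

```text
now grasp [ 0.449  -0.155   0.0638] yang -1.9088 tilt 0.1693 t 11.05 f [ 0.6 -0.3  0.1] q [-0.404  0.43   1.765 -0.013  1.115  1.512]
[-21.9, 0.0, -128.1, 0.0, 0.0, 0.0]
```

arm_command(plan=[[[-4, 0, -25, 0, 0, 0, -1], [-9, 0, -50, 0, 0, 0, -1], [-14, 0, -85, 0, 0, 0, -1], [-22, 0, -128, 0, 0, 0, -1], [-22, 0, -128, 0, 0, 0, -1], [-22, 0, -128, 0, 0, 0, -1]]])

```text
time_s: 11.65
ee_pos: [0.446, -0.1539, 0.1753]
eef_rot: [3.141, 0.168, -0.338]
force: [-0.6, -0.3, -0.4]
grip_width: 0.094
grip_force: 0.0
```

```bash
cat > mugp.py <<'E'
from k import *
from scipy.optimize import least_squares
def mugpose(c,names=('scene','side','wrist'),save=None):
    for nm in names:
        im,d,i=grab(nm); W=pts(d,i); hsv=cv2.cvtColor(im,cv2.COLOR_BGR2HSV); o=(hsv[...,0]<14)&(hsv[...,1]>150)
        r=np.hypot(W[...,0]-c[0],W[...,1]-c[1]); P=W[o&(r<.05)&(W[...,2]>.094)&(W[...,2]<.106)]
        if len(P)<20: print(nm,'few',len(P)); continue
        x=least_squares(lambda p:np.hypot(P[:,0]-p[0],P[:,1]-p[1])-.0387,c,loss='soft_l1',f_scale=.002).x
        r=np.hypot(W[...,0]-x[0],W[...,1]-x[1]); H=W[o&(r>.047)&(r<.08)&(W[...,2]>.055)&(W[...,2]<.098)]
        print(nm,'c',x.round(4),len(P),'handle',len(H),H.mean(0).round(4) if len(H) else '', np.arctan2(*(H[:,:2].mean(0)-x)[::-1]).round(3) if len(H) else '')
        if nm==save: cv2.imwrite(f'pics/{nm}_m.png',im)
E
python3 - <<'E'
from mugp import *
mugpose([.449,-.155])
n=now()
print('exp handle ang',n[1]-np.pi/2+2*np.pi)
E
```

```text
scene c [ 0.4448 -0.1561] 108 handle 66 [ 0.4224 -0.132   0.0805] 2.319
side c [ 0.4455 -0.1586] 186 handle 91 [ 0.413  -0.1352  0.0816] 2.518
wrist c [ 0.4489 -0.1573] 1744 handle 458 [ 0.4606 -0.1291  0.085 ] 1.178
now grasp [ 0.4484 -0.1547  0.1923] yang -1.9089 tilt 0.1718 t 11.8 f [-0.7 -0.4  0.3] q [-0.403  0.26   1.658 -0.011  1.395  1.508]
exp handle ang 2.803533077012049
```

```bash
sed -i "s/save=None):/save=None,ang=2.8):/; s/        print(nm,'c'/        H=H[np.abs((np.arctan2(H[:,1]-x[1],H[:,0]-x[0])-ang+np.pi)%(2*np.pi)-np.pi)<.6]\n        print(nm,'c'/" mugp.py
python3 - <<'E'
from mugp import *
mugpose([.449,-.157],save='wrist')
E
```

```text
scene c [ 0.4446 -0.1563] 109 handle 44 [ 0.3843 -0.1385  0.0808] 2.855
side c [ 0.4453 -0.1581] 189 handle 72 [ 0.3853 -0.1401  0.0816] 2.849
wrist c [ 0.4489 -0.1573] 1716 handle 215 [ 0.3973 -0.1414  0.0931] 2.843
```

View pics/wrist_m.png

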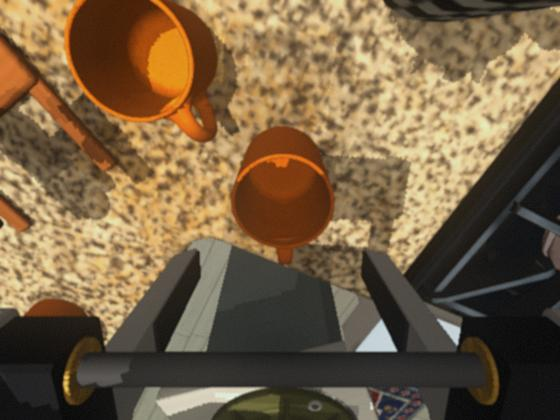

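The mug stands upright at image (284,200) with its handle straight toward the robot (285,255), and mug B is untouched at (140,60). Now to the tilted handle grasp.

```bash
python3 - <<'E'
from k import *
n=now(); ha=2.846; ya=ha+np.pi/2-2*np.pi; u=np.array([np.cos(ha),np.sin(ha)]); t=-.61
h=np.array([*(np.array([.447,-.157])+.061*u),.070]); zt=np.array([*(-np.sin(-t)*u),-np.cos(t)])
pre=(h-.06*zt,ya,t); mid=(np.array([.395,-.14,.175]),ya,-.25)
print(pre,ik(*pre),ik(h,ya,t)); rows(n,[mid,pre],[5,5]); print(); rel(pose(*pre),pose(h,ya,t))
E
```

```text
now grasp [ 0.4486 -0.1548  0.1927] yang -1.9089 tilt 0.1714 t 11.95 f [-0.2  0.2 -0. ] q [-0.404  0.26   1.657 -0.011  1.395  1.508]
(array([ 0.35576427, -0.12921747,  0.11917888]), -1.8663889803846896, -0.61) [-0.537 -0.224  2.463] [-0.506  0.024  2.42 ]
[-8.7, 0.8, 5.3, -0.001, 0.084, -0.008]
[-17.5, 1.5, 10.5, -0.001, 0.169, -0.017]
[-26.2, 2.2, 15.5, -0.001, 0.253, -0.026]
[-35.0, 2.9, 20.4, -0.0, 0.337, -0.034]
[-43.9, 3.6, 25.2, 0.002, 0.421, -0.043]
[-48.7, 4.1, 37.0, 0.003, 0.493, -0.043]
[-53.6, 4.6, 48.7, 0.005, 0.565, -0.043]
[-58.6, 5.1, 60.3, 0.006, 0.637, -0.043]
[-63.6, 5.7, 71.8, 0.008, 0.709, -0.043]
[-68.7, 6.2, 83.3, 0.009, 0.781, -0.043]

rel [ 0. -0. 60.] [0. 0. 0.]
```

arm_command(plan=[[[-9, 1, 5, 0, 0.084, -0.008, -1], [-17, 1, 10, 0, 0.169, -0.017, -1], [-26, 2, 15, 0, 0.253, -0.026, -1], [-35, 3, 20, 0, 0.337, -0.034, -1], [-44, 4, 25, 0.002, 0.421, -0.043, -1], [-49, 4, 37, 0.003, 0.493, -0.043, -1], [-54, 5, 49, 0.005, 0.565, -0.043, -1], [-59, 5, 60, 0.006, 0.637, -0.043, -1], [-64, 6, 72, 0.008, 0.709, -0.043, -1], [-69, 6, 83, 0.009, 0.781, -0.043, -1], [-69, 6, 83, 0.009, 0.781, -0.043, -1], [-69, 6, 83, 0.009, 0.781, -0.043, -1]]])

```text
time_s: 13.15
ee_pos: [0.3667, -0.1325, 0.105]
eef_rot: [3.141, -0.61, -0.295]
force: [0.5, -0.9, 0.3]
grip_width: 0.094
grip_force: 0.0
```

```bash
python3 - <<'E'
from mugp import *
n=now(); mugpose([.447,-.157],names=('wrist',),save='wrist')
h=np.array([.447,-.157])+.061*np.array([np.cos(2.846),np.sin(2.846)]); rel((pose(*n)),pose([*h,.07],-1.866,-.61))
E
```

```text
now grasp [ 0.3563 -0.1293  0.1206] yang -1.8665 tilt -0.6099 t 13.15 f [ 0.5 -0.9  0.3] q [-0.536 -0.226  2.46   0.422  0.339  0.972]
wrist c [ 0.446  -0.1565] 1559 handle 614 [ 0.3864 -0.138   0.0852] 2.842
rel [-1.2  0.  60.8] [ 0.  0. -0.]
```

View pics/wrist_m.png

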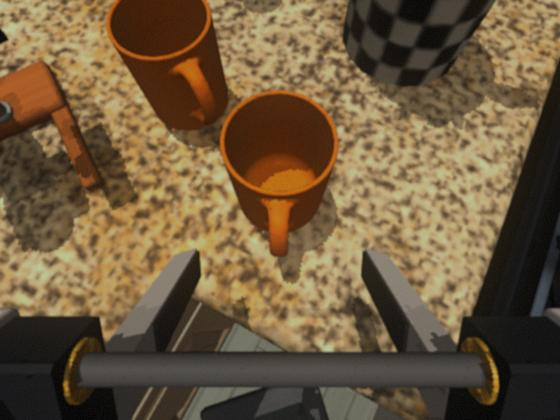

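The handle at (280,220) is centred between the fingers at (185,260) and (380,260). I'm advancing and pinching.

arm_command(plan=[[[-1, 0, 15, 0, 0, 0, -1], [-1, 0, 30, 0, 0, 0, -1], [-1, 0, 45, 0, 0, 0, -1], [-1, 0, 55, 0, 0, 0, -1], [-1, 0, 61, 0, 0, 0, -1], [-1, 0, 61, 0, 0, 0, -1], [-1, 0, 61, 0, 0, 0, -1]]])

```text
time_s: 13.9
ee_pos: [0.3998, -0.1423, 0.0545]
eef_rot: [3.141, -0.612, -0.294]
force: [-0.2, 0.8, -0.0]
grip_width: 0.0937
grip_force: 0.0
```

arm_command(plan=[[[0, 0, 0, 0, 0, 0, -0.6], [0, 0, 0, 0, 0, 0, -0.2], [0, 0, 0, 0, 0, 0, 0.2], [0, 0, 0, 0, 0, 0, 0.5], [0, 0, 0, 0, 0, 0, 0.8], [0, 0, 0, 0, 0, 0, 1], [0, 0, 0, 0, 0, 0, 1], [0, 0, 0, 0, 0, 0, 1], [0, 0, 0, 0, 0, 0, 1]]], squeeze=50)

```text
time_s: 14.8
ee_pos: [0.3991, -0.1423, 0.0541]
eef_rot: [3.141, -0.611, -0.295]
force: [-0.1, -0.1, 0.6]
grip_width: 0.0252
grip_force: 0.0
```

```bash
python3 - <<'E'
from mugp import *
n=now(); print(ctrl.get_obs()['grip_width']); mugpose([.447,-.157],names=('wrist','scene'))
E
```

```text
now grasp [ 0.3887 -0.1391  0.0697] yang -1.866 tilt -0.6113 t 14.8 f [-0.1 -0.1  0.6] q [-0.506  0.025  2.421  0.9    0.153  0.502]
0.02518677496616841
wrist c [ 0.446  -0.1565] 2800 handle 998 [ 0.3871 -0.1382  0.0863] 2.841
scene c [ 0.4445 -0.1565] 86 handle 1 [ 0.374  -0.1376  0.061 ] 2.879
```

arm_command(plan=[[[0, 0, 0, 0, 0, 0, 1], [0, 0, 0, 0, 0, 0, 1], [0, 0, 0, 0, 0, 0, 1], [0, 0, 0, 0, 0, 0, 1]]], squeeze=50)

```text
time_s: 15.3
ee_pos: [0.3991, -0.1423, 0.0541]
eef_rot: [3.141, -0.611, -0.295]
force: [0.3, 0.5, -1.0]
grip_width: 0.0171
grip_force: 48.1
```

```bash
cat >> k.py <<'E'
def fullik(grasp,yang,tilt,tip=.019):
    q1,q2,q3=ik(grasp,yang,tilt,tip); R=pose(grasp,yang,tilt,tip)[1].as_matrix()
    th=q2+q3; e=np.array([np.cos(q1),np.sin(q1),0]); f=np.array([0,0,1.])
    zf=np.sin(th)*e+np.cos(th)*f; xf=np.cos(th)*e-np.sin(th)*f; yf=np.cross(zf,xf)
    z=R[:,2]; q5=np.arccos(z@zf); q4=np.arctan2(z@yf,z@xf)
    return np.round([q1,q2,q3,q4,q5],3)
E
python3 - <<'E'
from k import *
n=now(); print(ctrl.get_obs()['grip_width'],fullik(*n))
e=np.array([np.cos(YAW),np.sin(YAW)]); l=np.array([-e[1],e[0]])
def at(s,z,t=-.611): return (np.array([*(O-(s+.0595)*e),z]),YAW-np.pi/2,t)
z=n[0][2]
b=at(.125,z+.02); c=at(.125,z+.004); d=at(0,z+.004)
for A,B in((n,b),(b,c),(c,d)):
    for f in np.linspace(0,1,6): print(fullik(A[0]*(1-f)+B[0]*f,A[1]*(1-f)+B[1]*f,A[2]*(1-f)+B[2]*f))
    print()
E
```

```text
now grasp [ 0.3887 -0.1391  0.0697] yang -1.866 tilt -0.6113 t 15.3 f [ 0.3  0.5 -1. ] q [-0.506  0.025  2.42   0.9    0.153  0.502]
0.017074787148703228 [-0.506  0.025  2.42   0.902  0.154]
[-0.506  0.025  2.42   0.902  0.154]
[-0.445 -0.026  2.455  0.898  0.186]
[-0.374 -0.071  2.482  0.874  0.215]
[-0.293 -0.111  2.502  0.837  0.24 ]
[-0.203 -0.142  2.512  0.794  0.262]
[-0.106 -0.162  2.514  0.757  0.279]

[-0.106 -0.162  2.514  0.757  0.279]
[-0.106 -0.151  2.517  0.792  0.269]
[-0.106 -0.14   2.519  0.827  0.26 ]
[-0.106 -0.128  2.521  0.867  0.251]
[-0.106 -0.116  2.523  0.91   0.242]
[-0.106 -0.104  2.525  0.956  0.234]

[-0.106 -0.104  2.525  0.956  0.234]
[-0.072 -0.038  2.467  0.954  0.211]
[-0.045  0.021  2.408  0.924  0.197]
[-0.022  0.077  2.349  0.881  0.187]
[-2.000e-03  1.280e-01  2.288e+00  8.090e-01  1.830e-01]
[0.014 0.178 2.227 0.738 0.184]
```

arm_command(plan=[[[1, 0, -1.5, 0, 0, 0, 1], [2.3, 0, -3.3, 0, 0, 0, 1], [3.4, 0, -5, 0, 0, 0, 1], [4.6, 0, -6.6, 0, 0, 0, 1], [4.6, 0, -6.6, 0, 0, 0, 1], [4.6, 0, -6.6, 0, 0, 0, 1]]], squeeze=55)

```text
time_s: 15.9
ee_pos: [0.3989, -0.1421, 0.0619]
eef_rot: [3.141, -0.611, -0.295]
force: [0.1, -0.1, -3.6]
grip_width: 0.0165
grip_force: 52.7
```

```bash
cat >> mugp.py <<'E'
def rim(c):
    im,d,i=grab('wrist'); W=pts(d,i); hsv=cv2.cvtColor(im,cv2.COLOR_BGR2HSV); o=(hsv[...,0]<14)&(hsv[...,1]>150)
    r=np.hypot(W[...,0]-c[0],W[...,1]-c[1]); P=W[o&(r<.041)&(r>.035)&(W[...,2]>.085)&(W[...,2]<.13)]
    # top envelope by angle bins
    a=np.arctan2(P[:,1]-c[1],P[:,0]-c[0]); T=[]
    for k in np.linspace(-np.pi,np.pi,37)[:-1]:
        s=P[(a>=k)&(a<k+.175)]
        if len(s)>8: T.append([s[:,0].mean(),s[:,1].mean(),np.percentile(s[:,2],90)])
    T=np.array(T); A=np.c_[T[:,:2]-c,np.ones(len(T))]; f=least_squares(lambda p:A@p-T[:,2],[0,0,.1],loss='soft_l1',f_scale=.001).x
    print('rim n',len(T),'slope',f[:2].round(3),'height',f[2].round(4))
E
python3 - <<'E'
from mugp import *
n=now(); mugpose([.446,-.1565],names=('wrist',)); rim([.446,-.1565])
e=np.array([np.cos(YAW),np.sin(YAW)])
b=(np.array([*(O-(.115+.0595)*e),n[0][2]]),YAW-np.pi/2,n[2]); print(fullik(*b)); rows(n,[b],[10])
E
```

```text
now grasp [ 0.3885 -0.139   0.0774] yang -1.866 tilt -0.6108 t 15.9 f [ 0.1 -0.1 -3.6] q [-5.060e-01 -1.000e-03  2.417e+00  7.650e-01  1.730e-01  6.400e-01]
wrist c [ 0.4452 -0.1567] 3442 handle 624 [ 0.383  -0.1384  0.0902] 2.855
rim n 36 slope [-0.026  0.008] height 0.1075
[-0.092 -0.09   2.5    0.905  0.233]
[-5.7, -18.0, -4.0, 0.03, -0.0, -0.043]
[-11.3, -36.1, -7.9, 0.06, 0.0, -0.086]
[-17.0, -54.1, -11.9, 0.09, 0.0, -0.129]
[-22.8, -72.2, -15.9, 0.12, -0.0, -0.172]
[-28.5, -90.2, -20.0, 0.151, 0.0, -0.215]
[-34.3, -108.2, -24.0, 0.181, -0.0, -0.258]
[-40.1, -126.2, -28.1, 0.211, -0.0, -0.301]
[-45.9, -144.2, -32.1, 0.241, 0.0, -0.344]
[-51.7, -162.2, -36.2, 0.271, 0.0, -0.387]
[-57.6, -180.2, -40.3, 0.301, 0.0, -0.43]
```

arm_command(plan=[[[-6, -18, -4, 0.03, 0, -0.043, 1], [-11, -36, -8, 0.06, 0, -0.086, 1], [-17, -54, -12, 0.09, 0, -0.129, 1], [-23, -72, -16, 0.12, 0, -0.172, 1], [-28, -90, -20, 0.151, 0, -0.215, 1], [-34, -108, -24, 0.181, 0, -0.258, 1], [-40, -126, -28, 0.211, 0, -0.301, 1], [-46, -144, -32, 0.241, 0, -0.344, 1], [-52, -162, -36, 0.271, 0, -0.387, 1], [-57.5, -180, -40.5, 0.301, 0, -0.43, 1], [-57.5, -180, -40.5, 0.301, 0, -0.43, 1], [-57.5, -180, -40.5, 0.301, 0, -0.43, 1]]])

```text
time_s: 17.2
ee_pos: [0.3842, 0.0503, 0.0621]
eef_rot: [3.14, -0.611, 0.23]
force: [0.9, -0.5, -3.1]
grip_width: 0.0165
grip_force: 52.9
```

```bash
python3 - <<'E'
from mugp import *
n=now(); e=np.array([np.cos(YAW),np.sin(YAW)]); c=O-.115*e
mugpose(c,ang=-2.9,save='wrist'); rim(c)
im,d,i=grab('wrist'); z=dict(i); W=pts(d,i)
M=np.linalg.inv(i['world_to_cam'])
np.savez('w5.npz',im=im,d=d,**i)
# dispenser frame coords of high dark/grey surfaces seen
X=W[...,:2]-O; xd=X@e; yd=X@np.array([-e[1],e[0]])
for lo,hi in((.005,.02),(.045,.065),(.11,.125),(.16,.18)):
    m=(W[...,2]>lo)&(W[...,2]<hi)&(np.abs(yd)<.13)&(xd>-.07)&(xd<.12)
    if m.sum()>20: print(lo,m.sum(),np.percentile(xd[m],[2,50,98]).round(3),np.percentile(yd[m],[2,50,98]).round(3))
E
```

```text
now grasp [0.3736 0.0478 0.0777] yang -1.3415 tilt -0.6108 t 17.2 f [ 0.9 -0.5 -3.1] q [-0.092 -0.091  2.499  0.897  0.233  0.42 ]
scene c [0.4312 0.0624] 68 handle 0  
side c [0.4319 0.0598] 103 handle 9 [0.3664 0.0393 0.0683] -2.839
wrist c [0.4314 0.0611] 3429 handle 627 [0.3682 0.0453 0.0897] -2.897
rim n 36 slope [-0.032 -0.007] height 0.1075
0.005 10283 [-0.05   0.041  0.093] [-0.074 -0.002  0.072]
0.045 1313 [0.037 0.039 0.042] [-0.025 -0.001  0.023]
```

View pics/wrist_m.png

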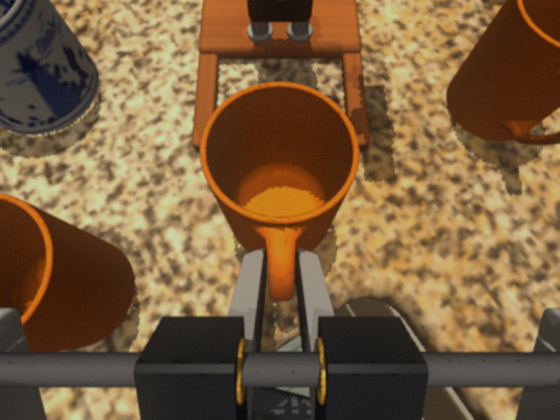

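The mug is at (280,165), centred between the rails (205 and 355) and in line with the stop (280,20). The measured stop face is at x_d≈38 mm, y_d≈-1 mm, so the frame is confirmed. Lowering 3.5 mm and sliding in.

arm_command(plan=[[[-2, 0, 2.9, 0, 0, 0, 1], [10.3, 0, 11.5, 0, 0, 0, 1], [22.6, 0, 20.1, 0, 0, 0, 1], [34.9, 0, 28.7, 0, 0, 0, 1], [47.1, 0, 37.3, 0, 0, 0, 1], [59.4, 0, 46, 0, 0, 0, 1], [70.1, 0, 53.4, 0, 0, 0, 1], [78.3, 0, 59.2, 0, 0, 0, 1], [84.8, 0, 63.7, 0, 0, 0, 1], [88.9, 0, 66.6, 0, 0, 0, 1], [90.6, 0, 67.8, 0, 0, 0, 1], [90.6, 0, 67.8, 0, 0, 0, 1]]])

```text
time_s: 18.65
ee_pos: [0.493, 0.0761, 0.0575]
eef_rot: [3.142, -0.608, 0.23]
force: [-6.6, -1.7, -3.3]
grip_width: 0.0168
grip_force: 53.3
```

```bash
cat >> mugp.py <<'E'
def dframe(names=('scene','side','wrist')):
    e=np.array([np.cos(YAW),np.sin(YAW)]); l=np.array([-e[1],e[0]])
    for nm in names:
        im,d,i=grab(nm); W=pts(d,i); hsv=cv2.cvtColor(im,cv2.COLOR_BGR2HSV); o=(hsv[...,0]<14)&(hsv[...,1]>150)
        X=W[...,:2]-O; xd=X@e; yd=X@l; m=o&(W[...,2]>.03)&(W[...,2]<.1)&(np.hypot(xd,yd)<.055)&(np.hypot(xd,yd)>.02)&~((xd<-.035)&(np.abs(yd)<.02))
        if m.sum()<40: print(nm,'few',m.sum()); cv2.imwrite(f'pics/{nm}_d.png',im); continue
        A=np.c_[xd[m],yd[m]]; f=least_squares(lambda p:np.hypot(A[:,0]-p[0],A[:,1]-p[1])-.0395,[0,0],loss='soft_l1',f_scale=.002); print(nm,'mug in dispenser frame',f.x.round(4),m.sum(),np.abs(f.fun).mean().round(4))
        cv2.imwrite(f'pics/{nm}_d.png',im)
E
python3 - <<'E'
from mugp import *
n=now(); e=np.array([np.cos(YAW),np.sin(YAW)]); print('grasp xd',(n[0][:2]-O)@e)
dframe()
E
```

```text
now grasp [0.4825 0.0736 0.0731] yang -1.3409 tilt -0.6079 t 18.65 f [-6.6 -1.7 -3.3] q [0.013 0.173 2.233 0.733 0.185 0.667]
grasp xd -0.06251318116783564
scene mug in dispenser frame [-0.0049  0.0035] 94 0.002
side mug in dispenser frame [-0.0044 -0.0014] 59 0.0022
wrist mug in dispenser frame [-0.0021 -0.0003] 1354 0.0013
```

arm_command(plan=[[[-1, 0, 0.2, 0, 0, 0, 1], [-1.7, 0, 1, 0, 0, 0, 1], [-2.3, 0, 1.8, 0, 0, 0, 1], [-2.8, 0, 2.3, 0, 0, 0, 1], [-3.1, 0, 2.7, 0, 0, 0, 1], [-3.1, 0, 2.7, 0, 0, 0, 1]]])

```text
time_s: 19.4
ee_pos: [0.4923, 0.0759, 0.0544]
eef_rot: [3.141, -0.61, 0.23]
force: [-23.4, -5.2, 16.0]
grip_width: 0.0165
grip_force: 54.9
```

```bash
python3 - <<'E'
from mugp import *
n=now(); dframe(('wrist',))
E
```

```text
now grasp [0.4817 0.0734 0.07  ] yang -1.3409 tilt -0.6098 t 19.4 f [-23.4  -5.2  16. ] q [0.012 0.18  2.237 0.783 0.176 0.616]
wrist mug in dispenser frame [-0.0033 -0.0004] 1654 0.0015
```

arm_command(plan=[[[-0.2, 0, -0.6, 0, 0, 0, 1], [-0.4, 0, -1.2, 0, 0, 0, 1], [-0.4, 0, -1.2, 0, 0, 0, 1]]])

```text
time_s: 19.75
ee_pos: [0.4925, 0.0756, 0.0555]
eef_rot: [3.14, -0.611, 0.23]
force: [-1.2, -0.5, -2.6]
grip_width: 0.017
grip_force: 53.0
```

arm_command(plan=[[[-0.3, 0, 0.5, 0, 0, 0, 1], [-0.3, 0, 0.5, 0, 0, 0, 1], [-0.3, 0, 0.5, 0, 0, 0, 0.8], [-0.3, 0, 0.5, 0, 0, 0, 0.4], [-0.3, 0, 0.5, 0, 0, 0, 0], [-0.3, 0, 0.5, 0, 0, 0, -0.3], [-0.3, 0, 0.5, 0, 0, 0, -0.3], [-0.3, 0, 0.5, 0, 0, 0, -0.3]]])

```text
time_s: 20.55
ee_pos: [0.4926, 0.0757, 0.0549]
eef_rot: [3.14, -0.611, 0.23]
force: [0.2, 0.6, 0.1]
grip_width: 0.0538
grip_force: 0.0
```

```bash
python3 - <<'E'
from mugp import *
n=now(); print(ctrl.get_obs()['grip_width']); dframe(('wrist','side'))
E
```

```text
now grasp [0.4819 0.0732 0.0704] yang -1.3412 tilt -0.6111 t 20.55 f [0.2 0.6 0.1] q [0.012 0.179 2.237 0.783 0.175 0.615]
0.05378673064896651
wrist mug in dispenser frame [-0.0038 -0.0004] 1663 0.0016
side mug in dispenser frame [-0.006  -0.0015] 62 0.0018
```

View pics/wrist_d.png

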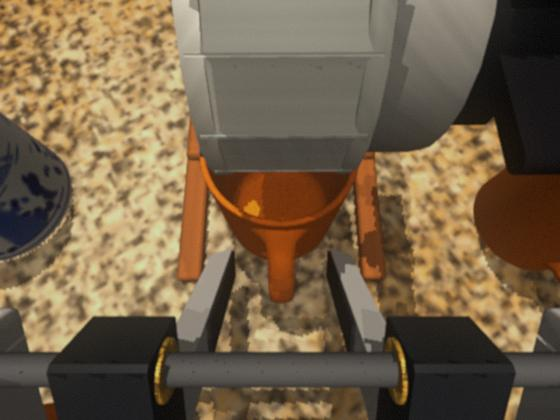

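The mug stands centred between the rails with its rim under the housing, handle to the front at (282,270), and the fingers are free of it. Next: retreat along the tool axis and go to the knob. The hand will lean to the right so the wrist camera clears the tube.

```bash
cat >> k.py <<'E'
E_=np.array([np.cos(YAW),np.sin(YAW)]); L_=np.array([-E_[1],E_[0]])
def dw(x,y,z): return np.array([*(O+x*E_+y*L_),z])
def rowsT(start,targets,n): # TCP based
    a=pose(*start,tip=0); s=start
    for t,k in zip(targets,n):
        for f in np.linspace(1/k,1,k):
            v=[np.array(s[j])*(1-f)+np.array(t[j])*f for j in range(3)]; p=pose(*v,tip=0)
            print([float(w) for w in np.r_[(a[1].inv().apply(p[0]-a[0])*1000).round(1),(a[1].inv()*p[1]).as_rotvec().round(3)]],fullik(*v,tip=0))
        s=t
E
python3 - <<'E'
from k import *
n=now(); o=ctrl.get_obs(); zt=pose(*n)[1].as_matrix()[:,2]; p=np.array(o['ee_pos'])
w0=(p,n[1],n[2]); w1=(p-.075*zt,n[1],n[2]); w2=(dw(-.16,-.13,.30),-.55,-.48); w3=(dw(-.03,-.10,.28),.23,-.35)
rowsT(w0,[w1],[5]); print(); rowsT(w1,[w2],[9]); print(); rowsT(w2,[w3],[8])
E
```

```text
now grasp [0.4819 0.0732 0.0704] yang -1.3412 tilt -0.6109 t 20.65 f [ 0.8 -0.3 -0.7] q [0.012 0.179 2.238 0.783 0.175 0.615]
[0.0, -0.0, -15.0, -0.0, -0.0, 0.0] [0.005 0.13  2.253 0.681 0.204]
[0.0, -0.0, -30.0, 0.0, 0.0, 0.0] [-1.000e-03  8.100e-02  2.267e+00  5.980e-01  2.350e-01]
[0.0, -0.0, -45.0, 0.0, 0.0, 0.0] [-0.007  0.031  2.28   0.532  0.268]
[-0.0, -0.0, -60.0, 0.0, 0.0, 0.0] [-0.013 -0.02   2.291  0.476  0.306]
[-0.0, -0.0, -75.0, 0.0, 0.0, 0.0] [-0.02  -0.071  2.301  0.432  0.345]

[5.8, 14.4, -20.8, 0.05, -0.015, -0.072] [-0.112 -0.117  2.275  0.523  0.488]
[11.7, 28.8, -41.7, 0.099, -0.029, -0.145] [-0.198 -0.149  2.239  0.557  0.631]
[17.5, 43.2, -62.5, 0.147, -0.043, -0.219] [-0.275 -0.167  2.194  0.567  0.769]
[23.3, 57.6, -83.4, 0.193, -0.058, -0.294] [-0.344 -0.174  2.141  0.564  0.902]
[29.1, 72.0, -104.2, 0.239, -0.072, -0.369] [-0.404 -0.171  2.083  0.555  1.026]
[35.0, 86.4, -125.1, 0.284, -0.085, -0.445] [-0.456 -0.16   2.02   0.541  1.143]
[40.8, 100.8, -145.9, 0.327, -0.099, -0.522] [-0.5   -0.145  1.954  0.524  1.253]
[46.6, 115.2, -166.8, 0.369, -0.112, -0.599] [-0.537 -0.125  1.885  0.504  1.357]
[52.5, 129.6, -187.6, 0.411, -0.124, -0.677] [-0.569 -0.102  1.813  0.483  1.455]

[11.3, 8.9, 8.7, 0.044, -0.016, -0.087] [-0.523 -0.048  1.764  0.465  1.472]
[22.7, 17.8, 17.5, 0.087, -0.032, -0.174] [-0.48   0.006  1.713  0.445  1.491]
[34.0, 26.7, 26.2, 0.129, -0.048, -0.263] [-0.438  0.058  1.66   0.425  1.512]
[45.4, 35.7, 34.9, 0.169, -0.064, -0.352] [-0.398  0.109  1.607  0.403  1.532]
[56.7, 44.6, 43.6, 0.207, -0.08, -0.441] [-0.359  0.16   1.552  0.38   1.553]
[68.1, 53.5, 52.4, 0.245, -0.095, -0.532] [-0.322  0.209  1.496  0.357  1.576]
[79.4, 62.4, 61.1, 0.28, -0.109, -0.623] [-0.287  0.257  1.439  0.333  1.599]
[90.8, 71.3, 69.8, 0.315, -0.123, -0.714] [-0.253  0.304  1.381  0.309  1.622]
```

arm_command(plan=[[[0, 0, -15, 0, 0, 0, -0.3], [0, 0, -30, 0, 0, 0, -0.3], [0, 0, -45, 0, 0, 0, -0.3], [0, 0, -60, 0, 0, 0, -0.3], [0, 0, -75, 0, 0, 0, -0.3], [0, 0, -75, 0, 0, 0, 0], [0, 0, -75, 0, 0, 0, 0.5]]], squeeze=20)

```text
time_s: 21.35
ee_pos: [0.4508, 0.066, 0.1162]
eef_rot: [3.14, -0.612, 0.23]
force: [0.3, -0.5, 0.2]
grip_width: 0.0484
grip_force: 0.0
```

arm_command(plan=[[[6, 14, -21, 0.05, -0.015, -0.072, 1], [12, 29, -42, 0.099, -0.029, -0.145, 1], [17, 43, -62, 0.147, -0.043, -0.219, 1], [23, 58, -83, 0.193, -0.058, -0.294, 1], [29, 72, -104, 0.239, -0.072, -0.369, 1], [35, 86, -125, 0.284, -0.085, -0.445, 1], [41, 101, -146, 0.327, -0.099, -0.522, 1], [47, 115, -167, 0.369, -0.112, -0.599, 1], [52, 130, -188, 0.411, -0.124, -0.677, 1], [52, 130, -188, 0.411, -0.124, -0.677, 1]]])

```text
time_s: 22.35
ee_pos: [0.4179, -0.077, 0.3012]
eef_rot: [3.138, -0.48, 1.023]
force: [-0.1, -0.3, -0.9]
grip_width: 0.0004
grip_force: 0.0
```

arm_command(plan=[[[11, 9, 9, 0.044, -0.016, -0.087, 1], [23, 18, 17, 0.087, -0.032, -0.174, 1], [34, 27, 26, 0.129, -0.048, -0.263, 1], [45, 36, 35, 0.169, -0.064, -0.352, 1], [57, 45, 44, 0.207, -0.08, -0.441, 1], [68, 53, 52, 0.245, -0.095, -0.532, 1], [79, 62, 61, 0.28, -0.109, -0.623, 1], [91, 71, 70, 0.315, -0.123, -0.714, 1], [91, 71, 70, 0.315, -0.123, -0.714, 1]]])

```text
time_s: 23.25
ee_pos: [0.5373, -0.0138, 0.2773]
eef_rot: [-3.139, -0.351, 1.804]
force: [-1.5, 0.3, -0.2]
grip_width: 0.0008
grip_force: 0.0
```

```bash
cat > kn.py <<'E'
from k import *
def dpos(p): v=np.array(p[:2])-O; return np.round([v@E_,v@L_,p[2]],4)
def knob(names=('scene','side')):
    for nm in names:
        im,d,i=grab(nm); W=pts(d,i); X=W[...,:2]-O; xd=X@E_; yd=X@L_; z=W[...,2]
        m=(im.max(-1)<70)&(np.abs(xd)<.06)&(yd<-.05)&(yd>-.105)&(z>.11)&(z<.225)
        print(nm,'knob',m.sum(),'top(z>.2) xd',np.percentile(xd[m&(z>.2)],[5,50,95]).round(4) if (m&(z>.2)).sum()>5 else None,'yd',np.percentile(yd[m],[3,97]).round(4),'zmax',np.percentile(z[m],99).round(4),'front xd',np.percentile(xd[m],1).round(4))
        cv2.imwrite(f'pics/{nm}_k.png',im)
E
python3 - <<'E'
from kn import *
n=now(); o=ctrl.get_obs(); print(dpos(o['ee_pos']),o['grip_width']); knob()
w=(np.array(o['ee_pos']),n[1],n[2]); a=(dw(-.032,-.077,.255),YAW,-.35); b=(dw(-.032,-.077,.195),YAW,-.35)
rowsT(w,[a,b],[1,1])
from mugp import dframe; dframe(('side',))
E
```

```text
now grasp [ 0.5389 -0.0202  0.2951] yang 0.2338 tilt -0.3513 t 23.25 f [-1.5  0.3 -0.2] q [-0.249  0.308  1.383  0.309  1.619 -0.493]
[-0.029  -0.0978  0.2773] 0.0008319690084032035
scene knob 181 top(z>.2) xd [-0.0085 -0.0045 -0.0005] yd [-0.0897 -0.062 ] zmax 0.2135 front xd -0.0502
side knob 322 top(z>.2) xd [-0.008  -0.0044  0.0031] yd [-0.0917 -0.0603] zmax 0.2176 front xd -0.0501
[11.9, -2.9, 28.1, -0.001, -0.001, 0.004] [-0.218  0.293  1.453  0.314  1.553]
[-8.8, -2.9, 84.4, -0.001, -0.001, 0.004] [-0.218  0.339  1.534  0.317  1.433]
side mug in dispenser frame [-0.0056 -0.0015] 438 0.0019
```

The knob measures as expected: front face at x_d -4 mm, blade y_d -62 to -90 mm, top end 216 mm. Descending in front of the top blade, then one sweep.

arm_command(plan=[[[12, -3, 28, 0, 0, 0.004, 1], [12, -3, 28, 0, 0, 0.004, 1], [5, -3, 47, 0, 0, 0.004, 1], [-2, -3, 66, 0, 0, 0.004, 1], [-9, -3, 84.5, 0, 0, 0.004, 1], [-9, -3, 84.5, 0, 0, 0.004, 1], [-9, -3, 84.5, 0, 0, 0.004, 1]]])

```text
time_s: 24.1
ee_pos: [0.5287, 0.0028, 0.1986]
eef_rot: [-3.141, -0.349, 1.796]
force: [0.6, 0.0, -0.0]
grip_width: 0.0005
grip_force: 0.0
```

```bash
python3 - <<'E'
from kn import *
n=now(); o=ctrl.get_obs(); print(dpos(o['ee_pos']))
w=(np.array(o['ee_pos']),n[1],n[2]); a=(dw(.047,-.077,.195),YAW,-.35); rowsT(w,[a,(dw(.047,-.077,.245),YAW,-.35),(dw(-.032,-.077,.245),YAW,-.35)],[1,1,1])
E
```

```text
now grasp [ 0.5302 -0.0036  0.2165] yang 0.2253 tilt -0.3494 t 24.1 f [ 0.6  0.  -0. ] q [-0.224  0.334  1.531  0.316  1.441 -0.516]
[-0.0336 -0.0797  0.1986]
[1.6, 80.6, 4.4, 0.002, 0.001, -0.004] [-0.164  0.503  1.302  0.324  1.481]
[18.7, 80.6, -42.5, 0.002, 0.001, -0.004] [-0.164  0.47   1.234  0.322  1.577]
[18.4, 1.6, -42.7, 0.002, 0.001, -0.004] [-0.218  0.299  1.467  0.314  1.534]
```

arm_command(plan=[[[1.5, 5, 4, 0, 0, 0, 1], [1.5, 13, 4, 0, 0, 0, 1], [1.5, 21, 4, 0, 0, 0, 1], [1.5, 29, 4, 0, 0, 0, 1], [1.5, 37, 4, 0, 0, 0, 1], [1.5, 46, 4, 0, 0, 0, 1], [1.5, 55, 4, 0, 0, 0, 1], [1.5, 64, 4, 0, 0, 0, 1], [1.5, 73, 4, 0, 0, 0, 1], [1.5, 81, 4, 0, 0, 0, 1], [1.5, 81, 4, 0, 0, 0, 1]]])

```text
time_s: 25.2
ee_pos: [0.6076, 0.0244, 0.1939]
eef_rot: [-3.14, -0.35, 1.797]
force: [0.1, 0.9, 0.3]
grip_width: 0.0005
grip_force: 0.0
```

```bash
cat >> kn.py <<'E'
def balls():
    for nm in('scene','side','wrist'):
        im,d,i=grab(nm); W=pts(d,i); X=W[...,:2]-O; xd=X@E_; yd=X@L_; z=W[...,2]
        hsv=cv2.cvtColor(im,cv2.COLOR_BGR2HSV)
        m=(np.hypot(xd,yd)<.034)&(z>.004)&(z<.08); dk=m&(im.max(-1)<80)
        print(nm,'inside px',m.sum(),'dark',dk.sum(),'z',np.percentile(z[dk],[5,50,95]).round(3) if dk.sum()>3 else '')
        cv2.imwrite(f'pics/{nm}_b.png',im)
E
python3 - <<'E'
from kn import *
n=now(); o=ctrl.get_obs(); print(dpos(o['ee_pos'])); knob(); balls()
w=(np.array(o['ee_pos']),n[1],n[2]); rowsT(w,[(dw(.047,-.077,.245),YAW,-.35),(dw(-.032,-.077,.245),YAW,-.35),(dw(-.032,-.077,.195),YAW,-.35)],[1,1,1])
E
```

```text
now grasp [0.6091 0.018  0.2118] yang 0.2267 tilt -0.3496 t 25.2 f [0.1 0.9 0.3] q [-0.162  0.506  1.3    0.323  1.479 -0.442]
[ 0.0481 -0.0766  0.1939]
scene knob 187 top(z>.2) xd [-0.009  -0.0049 -0.0011] yd [-0.0896 -0.0622] zmax 0.2139 front xd -0.0501
side knob 325 top(z>.2) xd [-0.008  -0.0031  0.0024] yd [-0.0922 -0.0597] zmax 0.2171 front xd -0.0478
scene inside px 63 dark 0 z 
side inside px 77 dark 0 z 
wrist inside px 0 dark 0 z 
[17.1, -1.1, -48.1, 0.001, 0.0, -0.003] [-0.164  0.47   1.234  0.322  1.577]
[16.9, -80.1, -48.2, 0.001, 0.0, -0.003] [-0.218  0.299  1.467  0.314  1.534]
[-0.3, -80.1, -1.2, 0.001, 0.0, -0.003] [-0.218  0.339  1.534  0.317  1.433]
```

```bash
cat > tb.py <<'E'
from kn import *
def prof(im,i):
    out=[]
    for h in np.arange(.215,.352,.008):
        u=np.array(i['world_to_cam'])@np.array([*O,h,1]); x,y=int(u[0]/u[2]*i['fx']+i['cx']),int(u[1]/u[2]*i['fy']+i['cy'])
        out.append(int(im[y,x-2:x+3].mean()))
    return out
def floor(im,i):
    s=[]
    for h in(.01,.02,.03):
      for a in(-.02,-.01,0,.01,.02):
        u=np.array(i['world_to_cam'])@np.array([*dw(a,0,h),1]); s.append(im[int(u[1]/u[2]*i['fy']+i['cy']),int(u[0]/u[2]*i['fx']+i['cx'])].tolist())
    return s
if __name__=='__main__':
    for n in('scene','side'):
        z=np.load(n+'0.npz'); i=cams.camera_info(n); print(n,'before',prof(z['im'],z)); print(n,'now   ',prof(cv2.imread(f'pics/{n}_b.png'),i))
    a=cv2.imread('pics/side_d.png').astype(int);b=cv2.imread('pics/side_b.png').astype(int); D=np.abs(a-b).max(-1)>25
    i=cams.camera_info('side')
    def px(p): u=np.array(i['world_to_cam'])@np.array([*p,1]); return np.round([u[0]/u[2]*i['fx']+i['cx'],u[1]/u[2]*i['fy']+i['cy']]).astype(int)
    print('mouth px',px(dw(0,0,.101)),'floor',px(dw(0,0,.01)),'front rim',px(dw(-.04,0,.1)))
    x,y=px(dw(0,0,.09)); ys,xs=np.where(D[y-25:y+40,x-35:x+30]); print('changed',[(int(x-35+u),int(y-25+v)) for u,v in zip(xs,ys)][:40])
E
python3 tb.py
```

```text
scene before [71, 80, 69, 68, 70, 68, 69, 67, 67, 78, 137, 51, 73, 47, 41, 55, 57, 91]
scene now    [64, 79, 66, 62, 63, 60, 56, 55, 57, 50, 36, 36, 33, 35, 37, 35, 35, 33]
side before [40, 42, 40, 40, 39, 42, 41, 39, 42, 40, 103, 37, 9, 22, 10, 9, 38, 107]
side now    [50, 58, 53, 51, 49, 49, 52, 50, 55, 78, 128, 69, 12, 29, 12, 13, 48, 30]
mouth px [262 219] floor [264 243] front rim [258 227]
changed [(292, 204), (291, 206), (282, 218), (285, 219), (287, 219), (290, 248), (291, 248), (292, 248), (292, 253), (292, 254), (291, 255), (292, 255), (291, 256), (292, 256), (291, 257), (292, 257), (291, 258), (292, 258), (286, 259), (287, 259), (288, 259), (289, 259), (290, 259), (291, 259), (292, 259), (284, 260), (285, 260), (286, 260), (287, 260), (288, 260), (289, 260), (290, 260), (291, 260), (292, 260), (282, 261), (283, 261), (284, 261), (285, 261), (286, 261), (287, 261)]
```

arm_command(plan=[[[8, -1, -24, 0, 0, 0, 1], [17, -1, -48, 0, 0, 0, 1], [17, -1, -48, 0, 0, 0, 1], [17, -25, -48, 0, 0, 0, 1], [17, -50, -48, 0, 0, 0, 1], [17, -75, -48, 0, 0, 0, 1], [17, -81, -48, 0, 0, 0, 1], [17, -81, -48, 0, 0, 0, 1], [8, -81, -24, 0, 0, 0, 1], [0, -81, -1, 0, 0, 0, 1], [0, -81, -1, 0, 0, 0, 1], [0, -81, -1, 0, 0, 0, 1]]])

```text
time_s: 26.65
ee_pos: [0.5286, 0.0057, 0.1956]
eef_rot: [-3.139, -0.35, 1.797]
force: [-0.5, -0.2, 0.7]
grip_width: 0.0002
grip_force: 0.0
```

arm_command(plan=[[[0, 8, 0, 0, 0, 0, 1], [0, 16, 0, 0, 0, 0, 1], [0, 24, 0, 0, 0, 0, 1], [0, 32, 0, 0, 0, 0, 1], [0, 36, 0, 0, 0, 0, 1], [0, 36, 0, 0, 0, 0, 1]]])

```text
time_s: 27.25
ee_pos: [0.5636, 0.0139, 0.1954]
eef_rot: [-3.14, -0.349, 1.797]
force: [-2.6, -0.1, 0.6]
grip_width: 0.0001
grip_force: 1.1
```

```bash
python3 - <<'E'
from kn import *
n=now(); o=ctrl.get_obs(); print(dpos(o['ee_pos']),'f along e',np.array(o['force'][:2])@E_); knob(('side',))
w=(np.array(o['ee_pos']),n[1],n[2]); rowsT(w,[(dw(.047,-.077,.195),YAW,-.35),(dw(.047,-.077,.245),YAW,-.35)],[1,1])
E
```

```text
now grasp [0.5651 0.0076 0.2132] yang 0.2267 tilt -0.3495 t 27.25 f [-2.6 -0.1  0.6] q [-0.192  0.41   1.436  0.32   1.451 -0.482]
[ 0.0029 -0.0768  0.1954] f along e -2.515985004672175
side knob 259 top(z>.2) xd [0.0082 0.016  0.02  ] yd [-0.0925 -0.0628] zmax 0.2075 front xd -0.0438
[-0.2, 44.1, 0.3, 0.001, 0.001, -0.003] [-0.164  0.503  1.302  0.324  1.481]
[16.9, 44.1, -46.7, 0.001, 0.001, -0.003] [-0.164  0.47   1.234  0.322  1.577]
```

The knob is turning with the finger: the blade end moved to x_d +16 mm, with about 2.5 N of push. I'm finishing this sweep, then doing the third.

arm_command(plan=[[[0, 8, 0, 0, 0, 0, 1], [0, 17, 0, 0, 0, 0, 1], [0, 26, 0, 0, 0, 0, 1], [0, 35, 0, 0, 0, 0, 1], [0, 44, 0, 0, 0, 0, 1], [0, 44, 0, 0, 0, 0, 1], [0, 44, 0, 0, 0, 0, 1]]])

```text
time_s: 28.0
ee_pos: [0.606, 0.0236, 0.1949]
eef_rot: [-3.139, -0.35, 1.797]
force: [-0.3, -0.8, 0.3]
grip_width: 0.0004
grip_force: 0.0
```

```bash
python3 - <<'E'
from kn import *
o=ctrl.get_obs(); print(dpos(o['ee_pos']),o['force'].round(1)); knob(('side',)); balls()
E
python3 tb.py | grep -v mouth
```

```text
[ 0.0463 -0.077   0.1949] [-0.3 -0.8  0.3]
side knob 321 top(z>.2) xd [-0.0084 -0.0041  0.0032] yd [-0.0921 -0.0609] zmax 0.2174 front xd -0.049
scene inside px 63 dark 0 z 
side inside px 67 dark 0 z 
wrist inside px 0 dark 0 z 
scene before [71, 80, 69, 68, 70, 68, 69, 67, 67, 78, 137, 51, 73, 47, 41, 55, 57, 91]
scene now    [62, 78, 67, 63, 65, 116, 114, 104, 78, 56, 35, 36, 33, 36, 39, 37, 35, 34]
side before [40, 42, 40, 40, 39, 42, 41, 39, 42, 40, 103, 37, 9, 22, 10, 9, 38, 107]
side now    [51, 53, 57, 50, 50, 79, 144, 137, 79, 78, 128, 69, 13, 29, 14, 13, 47, 31]
changed [(292, 204), (291, 206), (282, 218), (285, 219), (287, 219), (290, 248), (291, 248), (292, 248), (292, 253), (292, 254), (291, 255), (292, 255), (291, 256), (292, 256), (291, 257), (292, 257), (291, 258), (292, 258), (286, 259), (287, 259), (288, 259), (289, 259), (290, 259), (291, 259), (292, 259), (284, 260), (285, 260), (286, 260), (287, 260), (288, 260), (289, 260), (290, 260), (291, 260), (292, 260), (283, 261), (284, 261), (285, 261), (286, 261), (287, 261), (288, 261)]
```

The tube profile matches the stack dropping one ball per click: its top went from about 309 mm to 283 and then 257, so there have been two clicks. Now the third.

arm_command(plan=[[[8, 0, -24, 0, 0, 0, 1], [17, 0, -48, 0, 0, 0, 1], [17, 0, -48, 0, 0, 0, 1], [17, -25, -48, 0, 0, 0, 1], [17, -50, -48, 0, 0, 0, 1], [17, -75, -48, 0, 0, 0, 1], [17, -79, -48, 0, 0, 0, 1], [17, -79, -48, 0, 0, 0, 1], [8, -79, -24, 0, 0, 0, 1], [0, -79, -1, 0, 0, 0, 1], [0, -79, -1, 0, 0, 0, 1], [0, -79, -1, 0, 0, 0, 1]]])

```text
time_s: 29.4
ee_pos: [0.5295, 0.0056, 0.1965]
eef_rot: [-3.139, -0.35, 1.797]
force: [0.1, -0.2, 0.6]
grip_width: 0.0007
grip_force: 0.0
```

arm_command(plan=[[[0, 8, 1, 0, 0, 0, 1], [0, 16, 1, 0, 0, 0, 1], [0, 24, 1, 0, 0, 0, 1], [0, 32, 1, 0, 0, 0, 1], [0, 40, 1, 0, 0, 0, 1], [0, 48, 1, 0, 0, 0, 1], [0, 56, 1, 0, 0, 0, 1], [0, 64, 1, 0, 0, 0, 1], [0, 72, 1, 0, 0, 0, 1], [0, 80, 1, 0, 0, 0, 1], [0, 80, 1, 0, 0, 0, 1]]])

```text
time_s: 30.5
ee_pos: [0.6076, 0.024, 0.1949]
eef_rot: [-3.14, -0.35, 1.797]
force: [-0.3, -0.2, 1.0]
grip_width: 0.0004
grip_force: 0.0
```

```bash
python3 - <<'E'
from kn import *
o=ctrl.get_obs(); print(dpos(o['ee_pos']),o['force'].round(1)); knob(('side',)); balls()
from mugp import dframe; dframe(('side',))
n=now(); w=(np.array(o['ee_pos']),n[1],n[2]); rowsT(w,[(dw(.047,-.09,.29),YAW,-.35),(dw(-.13,-.14,.32),YAW,-.35)],[3,6])
E
python3 tb.py | grep -E "side"
```

```text
[ 0.048  -0.077   0.1949] [-0.3 -0.2  1. ]
side knob 322 top(z>.2) xd [-0.0081 -0.0032  0.0041] yd [-0.092  -0.0605] zmax 0.2179 front xd -0.0495
scene inside px 67 dark 0 z 
side inside px 62 dark 0 z 
wrist inside px 0 dark 0 z 
side mug in dispenser frame [-0.0049 -0.0013] 440 0.0018
now grasp [0.6082 0.0174 0.2131] yang 0.2263 tilt -0.3495 t 30.75 f [ 0.3 -1.1  0.7] q [-0.164  0.503  1.301  0.323  1.481 -0.442]
[6.8, -0.3, -31.3, 0.0, 0.0, -0.001] [-0.17   0.485  1.255  0.322  1.543]
[13.5, -0.7, -62.5, 0.001, 0.0, -0.002] [-0.176  0.471  1.203  0.321  1.608]
[20.3, -1.0, -93.8, 0.001, 0.0, -0.003] [-0.183  0.461  1.145  0.321  1.675]
[14.1, -30.4, -101.4, 0.001, 0.0, -0.003] [-0.215  0.4    1.22   0.316  1.672]
[7.9, -59.9, -109.0, 0.001, 0.0, -0.003] [-0.249  0.341  1.288  0.311  1.674]
[1.7, -89.4, -116.6, 0.001, 0.0, -0.003] [-0.286  0.284  1.35   0.305  1.681]
[-4.6, -118.9, -124.2, 0.001, 0.0, -0.003] [-0.327  0.229  1.407  0.298  1.691]
[-10.8, -148.3, -131.8, 0.001, 0.0, -0.003] [-0.37   0.177  1.458  0.29   1.704]
[-17.0, -177.8, -139.4, 0.001, 0.0, -0.003] [-0.417  0.126  1.505  0.28   1.721]
side before [40, 42, 40, 40, 39, 42, 41, 39, 42, 40, 103, 37, 9, 22, 10, 9, 38, 107]
side now    [51, 49, 130, 158, 143, 142, 144, 137, 81, 77, 127, 68, 13, 29, 13, 14, 48, 31]
```

arm_command(plan=[[[7, 0, -31, 0, 0, 0, 1], [13, -1, -62, 0, 0, 0, 1], [20, -1, -94, 0, 0, 0, 1], [14, -30, -101, 0, 0, 0, 1], [8, -60, -109, 0, 0, 0, 1], [2, -89, -117, 0, 0, 0, 1], [-5, -119, -124, 0, 0, 0, 1], [-11, -148, -132, 0, 0, 0, 1], [-17, -178, -139, 0, 0, 0, 1], [-17, -178, -139, 0, 0, 0, 1]]])

```text
time_s: 31.75
ee_pos: [0.4461, -0.0793, 0.3215]
eef_rot: [-3.141, -0.348, 1.795]
force: [0.7, -0.2, -0.0]
grip_width: 0.0001
grip_force: 0.0
```

```bash
python3 - <<'E'
from kn import *
n=now(); o=ctrl.get_obs(); w=(np.array(o['ee_pos']),n[1],n[2])
rowsT(w,[(dw(-.20,-.06,.24),-.6,-.55),(dw(-.17,0.0,.19),YAW-np.pi/2,-.55)],[6,6])
E
```

```text
now grasp [ 0.4476 -0.0856  0.3394] yang 0.2243 tilt -0.3479 t 31.75 f [ 0.7 -0.2 -0. ] q [-0.422  0.12   1.508  0.279  1.723 -0.633]
[8.0, -11.3, 17.3, -0.049, 0.034, 0.128] [-0.444  0.07   1.601  0.328  1.666]
[15.9, -22.6, 34.7, -0.102, 0.067, 0.255] [-0.467  0.015  1.697  0.378  1.604]
[23.9, -33.9, 52.0, -0.16, 0.1, 0.38] [-0.491 -0.045  1.796  0.427  1.537]
[31.8, -45.1, 69.3, -0.222, 0.131, 0.503] [-0.515 -0.11   1.897  0.476  1.466]
[39.8, -56.4, 86.7, -0.288, 0.162, 0.625] [-0.538 -0.183  2.001  0.524  1.393]
[47.7, -67.7, 104.0, -0.358, 0.19, 0.744] [-0.557 -0.262  2.106  0.57   1.316]
[54.3, -62.8, 115.3, -0.412, 0.187, 0.855] [-0.514 -0.306  2.158  0.575  1.223]
[60.9, -57.8, 126.5, -0.466, 0.182, 0.967] [-0.458 -0.347  2.205  0.566  1.125]
[67.5, -52.9, 137.8, -0.519, 0.177, 1.078] [-0.386 -0.381  2.247  0.537  1.019]
[74.1, -47.9, 149.0, -0.573, 0.172, 1.189] [-0.298 -0.406  2.282  0.481  0.912]
[80.6, -43.0, 160.3, -0.627, 0.166, 1.301] [-0.195 -0.417  2.309  0.387  0.806]
[87.2, -38.0, 171.5, -0.68, 0.159, 1.412] [-0.082 -0.412  2.326  0.247  0.715]
```

arm_command(plan=[[[8, -11, 17, -0.049, 0.034, 0.128, 1], [16, -23, 35, -0.102, 0.067, 0.255, 1], [24, -34, 52, -0.16, 0.1, 0.38, 1], [32, -45, 69, -0.222, 0.131, 0.503, 1], [40, -56, 87, -0.288, 0.162, 0.625, 1], [48, -68, 104, -0.358, 0.19, 0.744, 1], [54, -63, 115, -0.412, 0.187, 0.855, 1], [61, -58, 126, -0.466, 0.182, 0.967, 1], [67, -53, 138, -0.519, 0.177, 1.078, 1], [74, -48, 149, -0.573, 0.172, 1.189, 1], [81, -43, 160, -0.627, 0.166, 1.301, 1], [87, -38, 171, -0.68, 0.159, 1.412, 1]]])

```text
time_s: 32.95
ee_pos: [0.3779, 0.0465, 0.1918]
eef_rot: [-3.14, -0.545, 0.27]
force: [0.2, -0.5, -0.5]
grip_width: 0.0002
grip_force: 0.0
```

```bash
python3 - <<'E'
from mugp import *
from kn import *
im,d,i=grab('wrist'); cv2.imwrite('pics/wb.png',im); W=pts(d,i); X=W[...,:2]-O; xd=X@E_; yd=X@L_; z=W[...,2]; hsv=cv2.cvtColor(im,cv2.COLOR_BGR2HSV)
m=(np.hypot(xd+.003,yd)<.033)&(z>.003)&(z<.08); print('inside',m.sum(),'z',np.percentile(z[m],[5,50,95]).round(3))
b=m&(hsv[...,2]<110)&(z>.012)
k,l,st,ce=cv2.connectedComponentsWithStats(b.astype(np.uint8))
for j in range(1,k):
    if st[j,4]>30: q=l==j; print('blob',st[j,4],'xd',xd[q].mean().round(3),'yd',yd[q].mean().round(3),'zmax',z[q].max().round(3),'col',im[q].mean(0).round())
q=(z>.012)&(z<.04)&(np.hypot(xd,yd)>.045)&(np.hypot(xd,yd)<.2)&(hsv[...,2]<70); print('dark outside',q.sum())
for nm in('scene','side'):
    a,dd,ii=grab(nm); z0=np.load(nm+'0.npz')
    for obj,(x,y,r) in dict(B=(.574,-.099,.06),C=(.337,.19,.06)).items():
        V=pts(dd,ii); P=V[(np.hypot(V[...,0]-x,V[...,1]-y)<r)&(V[...,2]>.094)&(V[...,2]<.106)]
        V0=pts(z0['d'],z0); P0=V0[(np.hypot(V0[...,0]-x,V0[...,1]-y)<r)&(V0[...,2]>.094)&(V0[...,2]<.106)]
        if len(P)>20: print(nm,obj,'moved',(P.mean(0)-P0.mean(0)).round(4))
dframe(('wrist','side'))
print(ctrl.get_obs()['time_s'],ctrl.get_obs()['force'].round(1))
E
```

```text
inside 554 z [0.008 0.028 0.034]
blob 336 xd 0.009 yd 0.005 zmax 0.035 col [13. 23. 39.]
blob 34 xd 0.001 yd -0.013 zmax 0.034 col [11. 27. 55.]
dark outside 692
scene B moved [0.0009 0.0004 0.0003]
scene C moved [-0.0119 -0.0199  0.    ]
side B moved [ 0.0006 -0.0009 -0.0007]
side C moved [ 0.0006 -0.002  -0.0005]
wrist mug in dispenser frame [-0.005  -0.0005] 1519 0.0015
side mug in dispenser frame [-0.0054 -0.0009] 349 0.0018
33.2 [ 0.3 -0.8 -0.9]
```

Dark balls lie in the mug with tops at 34 mm (7 mm floor + 26 mm ball ≈ 33 ✓). The bystander mugs haven't moved and nothing is touched, so I'm handing in.

```bash
python3 -c "
from station import ctrl
print(ctrl.hand_in())"
```

```text
the job is handed in; nothing more can be done
None
```

I handed the job in at about 33 s. The mug stands upright under the spout, handle to the front, and the knob has been turned three clicks. The ball stack in the tube dropped one ball per click. I saw dark balls in the mug but could not count all three individually.

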